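Pick the split retaining ring off an ink roller's spigot

TASK

Take the hooked pick from the rack, work its tip through the slot under the end of the split wire ring on the standing ink roller, and ease that end up out of its groove until the ring is off, touching the roller only lightly and not forcing the ring. Lay the ring flat in the white dish rather than dropping it, put the pick back upright in the hole it came from, and leave the bottles, the jar and the other tool as they stand.

Things in the scene. Friction and masses are not known exactly. Their poses are not given: they have to be found in the camera images.
- roller: Ink roller, 110 mm across, standing on end in a round wooden foot, fixed. Origin: centre of the foot's underside, z up the roller's axis. On top an aluminium end plate, 86 mm across, upper face 110 mm above the origin, with a steel spigot in its middle. A removal slot is milled in the plate from the spigot out to the rim along the roller's own -x, 22 mm wide (y -11 to +11 mm), 4 mm deep.
- spigot (a point): Centre of the spigot's top face, 118 mm above the roller's origin. The spigot is 40 mm across and stands 8 mm above the plate. Round its foot, right above the plate, runs a groove 1.7 mm deep with a 45-degree upper flank; the split ring sits in it, on the plate. A hook tip pushed in under the ring meets the groove's bottom (18.3 mm from the axis); it must come back out past the 20 mm radius to rise, yet stay under the ring. Axes as the roller's.
- slot (a point): Point on the floor of the removal slot, on its middle line, 31.8 mm from the roller's axis, 106 mm above the roller's origin (4 mm below the plate's face). Axes as the roller's.
- ring_mid (a point): Centre of the split ring: dark spring wire 4 mm thick, 44.6 mm outside diameter, 28 degrees missing at the gap. Own +x points to the middle of the closed back, own z is its axis. Seated: centred on the spigot, 112 mm above the roller's origin. Raising an end takes 3 to 12 N; 8 mm up it catches on the spigot's top, and raised on, hook moved in over the spigot, the ring comes off and lies askew on top.
- ring_end (a point): Centre of the wire at the ring's end over the slot, 2 to 5 mm past the slot's middle line on the roller's -y side. Each end has a flat ear, 9 mm along the wire, 3.7 mm thick, out to 24.5 mm from the ring's centre. From here ear and wire run towards the roller's +y above the slot, 4 mm over its floor. Raised, the end draws back some 4 mm towards +y: take the ear at its middle or beyond, not at its end.
- pick_grip (a point): Hooked pick standing upright in the rack: centre of its dark wooden handle, 16 mm square and 72 mm tall, 99 mm above the underside of the hook. Below the handle a brass collar 33 mm across rests on the rack, then a steel shank 3.5 mm thick. Own z up along the shank, own +x the way the hook points; the handle's flats face x and y. Mass about 60 g.
- pick_tip (a point): Very tip of the pick's hook: a straight, level steel rod 3.5 mm thick at the shank's foot, reaching 10 mm along the pick's own +x from the shank's axis; the point is at mid thickness (1.75 mm above the hook's underside).
- rack: Wooden tool rack, fixed, 150 x 75 mm, its two 26 mm square holes in a row along its own x, 70 mm apart; the board's upper face is 85 mm above the origin (centre of its underside). The hooked pick stands in one hole, a straight needle in the other.
- dish: Round white porcelain dish, fixed, 136 mm across the rim, 22 mm high; inner floor 5 mm above the origin and 104 mm across. Origin at the centre of its underside.
- ink_a: Small ink bottle, 44 mm across, 60 mm tall, loose bystander; origin under its centre.
- ink_b: Second small ink bottle, the same size, loose bystander; origin under its centre.
- jar: Open glass water jar, 66 mm across, 90 mm tall, loose bystander; origin under its centre.
- needle: Straight etching needle with a slim round handle, 147 mm long, upright in the rack, bystander; origin at its lower point.
Things that resemble listed ones, but are neither listed nor needed, are in the scene too. Leave any green or purple look-alike of the part that bears pick_grip alone.

How it is judged:
By the outcome, as a careful person would: the job done as asked, in the order asked, and still so for the second after the job is handed in, with the robot touching nothing.
It also fails if it takes over 64 s, if anything falls off the work surface, if the arm or the gripper's body presses on something with over 40 N, if the wrist force passes 120 N, or if a joint passes its speed limit or range.

ROBOT

A 7-joint arm with a two-finger parallel gripper is mounted at the origin on the work surface. World frame = base frame: x ahead of the robot, y to its left, z up, the work surface at z = 0. Lengths are in m, angles in degrees, forces in N, time in s.
With the tool pointing down it reaches from about 0.425 to 0.825 m from the base axis. Payload 3.6 kg.
Tool frame: the origin (TCP) lies at the very end of the fingers, on their centre line; the grasp point (between the pads) lies 19 mm behind it; z points along the fingers, x is the direction in which the jaws open and shut, and the axes are right-handed (so a half turn about z gives the same grasp; the last joint's range is limited). The gripper opens to 85 mm and grips with 20 to 120 N. Pads are 22 mm wide; open, the fingers measure 114 mm over their backs; the gripper's body (76 mm by 85 mm) begins 54 mm behind the grasp point. The pads swing forward as they close: fully open they stand 13 mm farther back than shut.
Start: joints at [67.065, 35.231, -0.722, 81.555, 0.464, 63.22, -2.315], TCP at [0.237, -0.605, 0.231] pointing down, gripper open.
Joint ranges: [-178.69, 178.69], [-17.37, 117.87], [-77.05, 75.6], [15.02, 138.74], [-78.02, 258.01], [0.78, 113.62], [-162.83, 162.83]. Speed limits (degrees/s): [159.86, 159.86, 180, 180, 180, 180, 180].

INTERFACE

Orientations are given as [roll, pitch, yaw] about the fixed x, y, z axes, in that order (R = Rz(yaw) Ry(pitch) Rx(roll)).
In Python, from bench import bot, grab_frame, job_done gives the robot as it stands. The module is installed in compiled form; this text tells all that it offers.
- The arm moves only by the shell command python3 -m jog 'ROWS' [OPENING] [FORCE]. ROWS is JSON, a list that holds one entry, the list of rows, each a list of 6 numbers: the shift along the world's x, y, z in m, then the turn, a rotation vector about the world's x, y, z in rad. In form: [[[x, y, z, ax, ay, az], ...]]. A call has 1 to 10 rows; each row shifts and turns the commanded pose from where the row before left it; what a row does not reach is not made up. A row lasts 1/8 s, in which the tool goes at most 62.5 mm and 10.7 degrees, less where a joint would pass 70% of its speed; a pose out of reach is approached as far as the arm can. A call is refused whole if a number of a shift passes 0.0625 or a number of a turn 0.188, either way. A call with a gripper value outside its range is refused whole. OPENING is the closure, from 0 (fully open) to 1 (shut), set as the call begins (- or left out, the last holds). The fingers move at their own pace and stop on an object; FORCE is the grip in N (left out, the last holds). Time passes only in rows, so rows that do not move let the fingers close. It gives the time, the measured TCP pose, the force and the opening at its end, in the units of the state.
- bot.get_obs(): the state, without advancing time (a new reading comes with each control period).
- grab_frame(name): name is "scene" or "top"; returns a dict with "img" (480x640x3 uint8, blue, green, red), "intrinsics" (3x3 intrinsics, pixels), "world_to_cam" (4x4, takes a point from world to camera coordinates). Camera axes: x right, y down, z forward; pixel columns grow to the right and rows downward; lengths in m; the calibration is good to about 2 mm. A picture is of the moment at which its call begins. There is no depth.
- job_done(): hands the job in, once; it reports no verdict.
The state is a dict: "t": time; "joint_pos": joint angles; "qd": joint speeds; "tau": joint torques, N m; "position": TCP position; "orientation": TCP orientation; "force": force on the tool from outside, world axes, zero at the start; "ft_torque": the same for the moment, N m; "grip_width": finger opening in m.
Only numpy, scipy, OpenCV 4.12 (cv2) and the standard library are available. Lean on these libraries where they do the work, as an engineer would, in place of code of your own. Each camera call takes 0.05 s, during which the arm holds its last target. There are 200 camera calls.

## Working session

There is one attempt and no reset: what is moved stays moved. The work goes in short steps, Python scripts to look and compute and a shell command to move; the robot and the scene stay as the last step left them, time stands still between calls to the robot, and variables do not carry over. Pictures are saved under pics/ and viewed, about 8 in all and at most 12, crops included, and the job is handed in when it is done.

```bash
mkdir -p pics; ls; python3 - <<'E'
from bench import bot, grab_frame
import cv2, numpy as np
for n in ("scene","top"):
    f=grab_frame(n); cv2.imwrite(f"pics/{n}0.png",f["img"]); np.savez(f"pics/{n}0.npz",**f)
    print(n,np.round(f["intrinsics"],1).tolist(),np.round(f["world_to_cam"],3).tolist())
o=bot.get_obs(); print(o)
E
```

```text
pics
scene [[490.1, 0.0, 319.8], [0.0, 490.1, 239.1], [0.0, 0.0, 1.0]] [[0.548, 0.836, 0.008, -0.158], [0.553, -0.355, -0.754, -0.224], [-0.627, 0.418, -0.657, 1.418], [0.0, 0.0, 0.0, 1.0]]
top [[501.6, 0.0, 321.2], [0.0, 501.6, 231.1], [0.0, 0.0, 1.0]] [[-0.015, -1.0, 0.008, -0.116], [-0.988, 0.014, -0.155, 0.514], [0.154, -0.01, -0.988, 1.041], [0.0, 0.0, 0.0, 1.0]]
{'t': 0.1, 'joint_pos': array([67.06257204, 35.28508862, -0.72296496, 81.63377741,  0.4651118 ,
       63.22035008, -2.3162306 ]), 'qd': array([-0.01756029, -0.13776319, -0.029843  , -0.24987544, -0.03842057,
        0.0046466 ,  0.02172381]), 'tau': array([ 1.49671727e-03, -4.70380139e+01,  2.59962296e-01, -1.71569359e+01,
        9.98843461e-03,  5.87841161e-03,  1.93891827e-05]), 'position': array([ 0.23712037, -0.6044474 ,  0.2302289 ]), 'orientation': array([ 1.79997373e+02,  1.36297922e-01, -6.85780924e+01]), 'force': array([ 0.10747913, -0.45942272,  0.42211275]), 'ft_torque': array([0.00179586, 0.01759608, 0.05583057]), 'grip_width': 0.08563585569270343}
```

View pics/scene0.png

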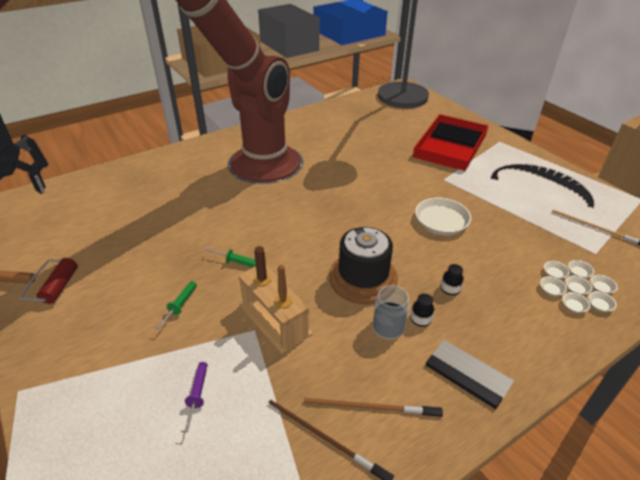

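View pics/top0.png

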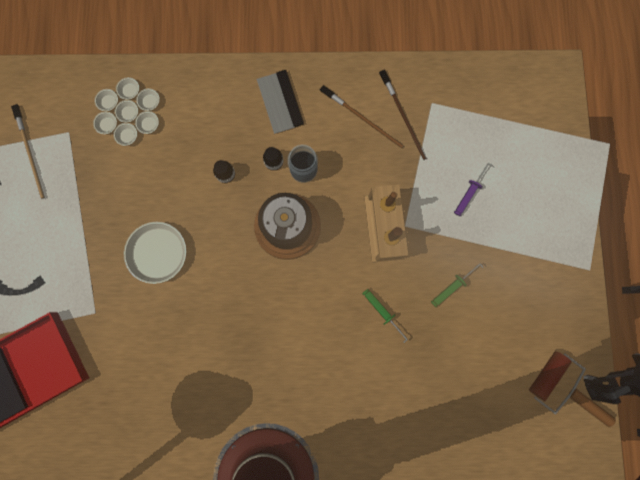

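The scene picture shows two upright tools in the rack: a dark thick handle at (261,263) and a slimmer, lighter one at (282,285). In the top view these are at about (395,234) and (390,201). The roller is at (365,255) in scene and (284,217) in top, and the dish is at (155,252) in top. There are green look-alikes at (237,260) and (180,300), and a purple one at (198,385) in scene. I'll check the rack and roller in one enlarged crop.

```bash
python3 - <<'E'
import cv2, numpy as np
s=cv2.imread("pics/scene0.png"); t=cv2.imread("pics/top0.png")
def c(im,x,y,w,h): return cv2.resize(im[y:y+h,x:x+w],(400,300),interpolation=cv2.INTER_CUBIC)
o=np.vstack([np.hstack([c(s,225,240,100,75+0),c(t,350,180,80,60+0)]),np.hstack([c(s,325,220,80,60),c(t,244,187,80,60)])])
cv2.imwrite("pics/crop1.png",o)
E
```

```text
(no output)
```

View pics/crop1.png

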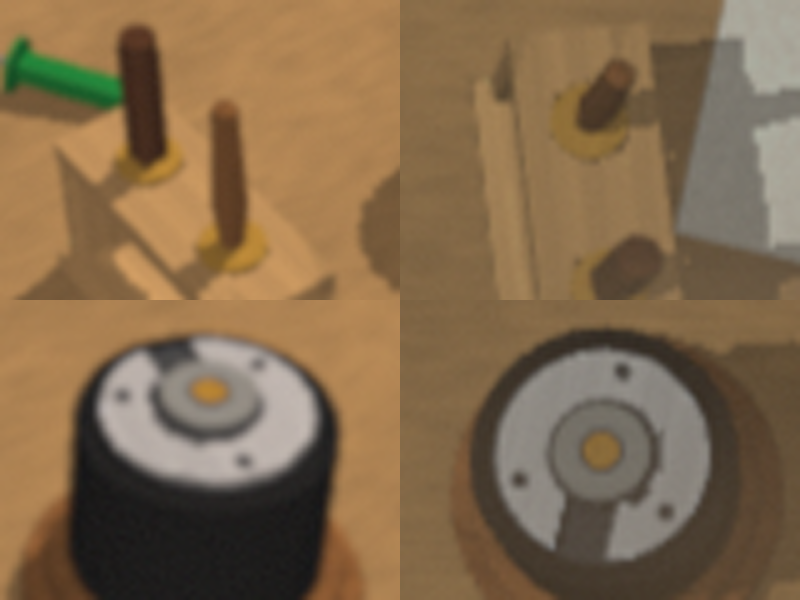

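The crop shows the dark, thick handle in scene at (261,263), which is (395,234) in top. It fits the pick: wider and square, with a brass collar. The slimmer light-brown one at (282,285) scene and (390,201) top is the needle, and the green and purple ones lie on the table. The slot runs from the spigot at top (284,217) towards about (281,239). Next I'll measure.

```bash
cat > h.py <<'E'
import numpy as np, cv2
def load(n):
    d=np.load(f"pics/{n}.npz"); return d["img"],d["intrinsics"],d["world_to_cam"]
def ray(px,K,T):
    R=T[:3,:3]; t=T[:3,3]
    d=R.T@np.linalg.solve(K,[px[0],px[1],1.]); return -R.T@t, d/np.linalg.norm(d)
def onz(px,z,K,T):
    c,d=ray(px,K,T); return c+d*(z-c[2])/d[2]
def tri(p1,C1,p2,C2):
    c1,d1=ray(p1,*C1); c2,d2=ray(p2,*C2)
    s=np.linalg.lstsq(np.c_[d1,-d2],c2-c1,rcond=None)[0]
    a=c1+s[0]*d1;b=c2+s[1]*d2
    return (a+b)/2,np.linalg.norm(a-b)
def proj(p,K,T):
    q=K@(T[:3,:3]@np.asarray(p)+T[:3,3]); return q[:2]/q[2]
E
python3 - <<'E'
from h import *
S,Ks,Ts=load("scene0"); T,Kt,Tt=load("top0")
def blob(im,lo,hi,box):
    x,y,w,h=box; hsv=cv2.cvtColor(im,cv2.COLOR_BGR2HSV); m=np.zeros(im.shape[:2],np.uint8)
    m[y:y+h,x:x+w]=cv2.inRange(hsv,lo,hi)[y:y+h,x:x+w]
    n,l,st,ce=cv2.connectedComponentsWithStats(m); i=1+st[1:,4].argmax(); return (l==i).astype(np.uint8),ce[i],st[i]
for nm,im,b in (("s",S,(345,225,45,30)),("t",T,(270,203,30,30))):
    m,c,st=blob(im,(8,120,90),(30,255,255),b); print("dot",nm,c,st)
    if nm=="s": ps=c
    else: pt=c
sp,e=tri(ps,(Ks,Ts),pt,(Kt,Tt)); print("spigot",sp,e)
for n,p,K,W in(("s",ps,Ks,Ts),("t",pt,Kt,Tt)): print(n,onz(p,.118,K,W))
# handle
for nm,im,b in (("s",S,(245,240,30,45)),("t",T,(380,222,25,22))):
    hsv=cv2.cvtColor(im,cv2.COLOR_BGR2HSV)
    m,c,st=blob(im,(0,60,0),(20,255,95),b); print("handle",nm,c,st)
    x,y,w,h=st[:4]; print(cv2.fitEllipse(cv2.findContours(m,0,1)[0][0]))
    for r in range(y-1,y+h+1): print(r,''.join('#' if v else '.' for v in m[r,x-1:x+w+1]))
# dish
hsv=cv2.cvtColor(T,cv2.COLOR_BGR2HSV)
m,c,st=blob(T,(0,0,120),(180,70,255),(115,210,80,80)); cn=max(cv2.findContours(m,0,1)[0],key=cv2.contourArea)
el=cv2.fitEllipse(cn); print("dish",el,onz(el[0],.022,Kt,Tt), onz(el[0],.005,Kt,Tt))
# slot: plate-level polar darkness profile in top view
g=cv2.cvtColor(T,cv2.COLOR_BGR2GRAY).astype(np.float32)
C=np.array([*sp[:2]])
for r in (.022,.0245,.03,.034,.038):
    a=np.arange(120,241,4); v=[]
    for d in a:
        p=proj([C[0]+r*np.cos(np.radians(d)),C[1]+r*np.sin(np.radians(d)),.110],Kt,Tt); v.append(int(cv2.getRectSubPix(g,(1,1),(float(p[0]),float(p[1])))[0,0]))
    print(r,v)
E
```

```text
dot s [370.06  227.715] [345 225  45  13 200]
dot t [283.75675676 216.75675676] [281 214   7   7  37]
spigot [ 0.52841045 -0.04530697  0.14180013] 0.00978433650452484
s [ 0.50865403 -0.0216117   0.118     ]
t [ 0.53002615 -0.04781363  0.118     ]
handle s [260.20289855 263.82608696] [255 248  11  34 276]
((260.1736755371094, 263.65399169921875), (8.795818328857422, 38.185482025146484), 174.35516357421875)
247 .............
248 ...#####.....
249 ..#######....
250 ..#######....
251 .########....
252 .#########...
253 .#########...
254 .#########...
255 .##########..
256 .##########..
257 .##########..
258 .##########..
259 ..#########..
260 ..#########..
261 ..#########..
262 ...########..
263 ...########..
264 ...########..
265 ...########..
266 ..#########..
267 ...########..
268 ...########..
269 ...#########.
270 ...#########.
271 ...#########.
272 ...#########.
273 ...#########.
274 ...#########.
275 ...#########.
276 ....########.
277 ....########.
278 ....########.
279 ....#######..
280 ......###....
281 .......#.....
282 .............
handle t [394.92372881 233.74576271] [389 2
[... 637 characters left out ...]
 72, 71, 72, 72, 70, 71, 72, 72, 72, 70, 70, 71, 76, 91, 110, 123, 112, 96, 79, 71, 71, 72, 72, 76]
0.0245 [139, 138, 138, 138, 138, 137, 123, 93, 68, 71, 72, 72, 73, 74, 73, 73, 74, 74, 80, 94, 116, 130, 134, 128, 113, 99, 91, 89, 89, 89, 101]
0.03 [137, 138, 138, 137, 137, 138, 137, 126, 81, 71, 73, 74, 73, 73, 73, 74, 74, 81, 105, 132, 135, 135, 135, 135, 135, 135, 135, 134, 133, 135, 134]
0.034 [138, 136, 139, 139, 139, 139, 138, 134, 99, 68, 72, 73, 73, 74, 74, 72, 75, 100, 130, 136, 136, 136, 134, 135, 135, 135, 125, 101, 85, 106, 128]
0.038 [134, 131, 134, 135, 136, 136, 136, 136, 127, 71, 72, 73, 73, 74, 73, 74, 83, 120, 136, 137, 136, 135, 135, 134, 135, 134, 127, 105, 95, 114, 131]
```

```bash
python3 - <<'E'
from h import *
S,Ks,Ts=load("scene0"); T,Kt,Tt=load("top0")
hsv=cv2.cvtColor(S,cv2.COLOR_BGR2HSV); m=np.zeros(S.shape[:2],np.uint8); m[233:244,359:375]=cv2.inRange(hsv,(8,110,90),(30,255,255))[233:244,359:375]
mo=cv2.moments(m,True); ps=(mo["m10"]/mo["m00"],mo["m01"]/mo["m00"]); pt=(283.757,216.757); print(ps,mo["m00"])
print("spigot",tri(ps,(Ks,Ts),pt,(Kt,Tt)),onz(ps,.118,Ks,Ts),onz(pt,.118,Kt,Tt))
print("pick c",tri((260.2,263.8),(Ks,Ts),(394.95,233.7),(Kt,Tt)))
for n,p,K,W in(("s",(260.2,263.8),Ks,Ts),("t",(394.95,233.7),Kt,Tt)):
  for z in (.12,.125,.13): print(n,z,onz(p,z,K,W))
# brass collars
for nm,im,K,W,b in (("s",S,Ks,Ts,(250,270,25,20)),("s2",S,Ks,Ts,(270,285,30,28)),("t",T,Kt,Tt,(378,222,30,30)),("t2",T,Kt,Tt,(375,195,30,25))):
    x,y,w,h=b; h_=cv2.cvtColor(im,cv2.COLOR_BGR2HSV); m=cv2.inRange(h_,(17,130,100),(32,255,255))[y:y+h,x:x+w]
    print(nm,x,y); [print(y+i,''.join('#' if v else '.' for v in r)) for i,r in enumerate(m) if r.any()]
# rack top edges in top view: print tilt via light-wood mask
E
```

```text
(366.4, 237.76) 25.0
spigot (array([ 0.5300574 , -0.04769297,  0.11835464]), np.float64(0.00034472199256841205)) [ 0.52981447 -0.04725995  0.118     ] [ 0.53002565 -0.04781412  0.118     ]
pick c (array([ 0.49108005, -0.26774998,  0.12883428]), np.float64(0.0008849833718156433))
s 0.12 [ 0.48286782 -0.2635891   0.12      ]
s 0.125 [ 0.48764972 -0.26573095  0.125     ]
s 0.13 [ 0.49243163 -0.26787279  0.13      ]
t 0.12 [ 0.49219232 -0.26954593  0.12      ]
t 0.125 [ 0.49144823 -0.26875288  0.125     ]
t 0.13 [ 0.49070415 -0.26795984  0.13      ]
s 250 270
274 .................##......
275 ................####.....
276 .....##.........####.....
277 ....###.........#####....
278 ....####........#####....
279 ....####.......######....
280 ...######....########....
281 ....######..#########....
282 ....################.....
283 .....##############......
284 .....#############.......
285 .......#########.........
286 .........#####...........
s2 270 285
295 .................###..........
296 ......####......#####.........
297 .....#####......######........
298 .....#####......######......
[... 758 characters left out ...]
.#############..........
242 ........###########...........
243 .........#########............
244 ...........######.............
t2 375 195
196 ............#.................
197 .........####.................
198 .......#####..................
199 ......#####...................
200 ......#####...................
201 .....######...................
202 .....######........#..........
203 .....######........##.........
204 .....######.......###.........
205 .....######......####.........
206 .....###############..........
207 ......##############..........
208 ......#############...........
209 .......############...........
210 ........#########.............
211 ..........#####...............
```

```bash
python3 - <<'E'
from h import *
S,Ks,Ts=load("scene0"); T,Kt,Tt=load("top0")
for p in ((392.3,235.8),(389.5,202.8)): print("collar top",onz(p,.090,Kt,Tt))
for p in ((262.5,279),(282.5,301)): print("collar sc",onz(p,.090,Ks,Ts))
for p in ([.491,-.268,.129],[.491,-.268,.165],[.491,-.268,.095],[.491,-.268,.03]): print(proj(p,Ks,Ts),proj(p,Kt,Tt))
for K,W in((Ks,Ts),(Kt,Tt)):
    c=-W[:3,:3].T@W[:3,3]; v=np.array([.491,-.268,.129])-c; print("cam",c,"az",np.degrees(np.arctan2(v[1],v[0])),"px/mm",K[0,0]/(W[:3,:3]@np.array([.491,-.268,.129])+W[:3,3])[2]/1000)
def c(im,x,y,w,h,b=2.2): return np.clip(cv2.resize(im[y:y+h,x:x+w],(400,600),interpolation=cv2.INTER_CUBIC)*b,0,255).astype(np.uint8)
cv2.imwrite("pics/crop2.png",np.hstack([c(S,245,240,32,48),c(T,378,218,24,36)]))
E
```

```text
collar top [ 0.49237267 -0.26868801  0.09      ]
collar top [ 0.5616571  -0.26544748  0.09      ]
collar sc [ 0.49360557 -0.26676451  0.09      ]
collar sc [ 0.56285798 -0.26261885  0.09      ]
[259.8151619  263.76307359] [394.88736391 233.62731627]
[258.38500229 249.4748599 ] [397.76869198 230.80408053]
[261.09945345 276.59397147] [392.34965318 236.11386258]
[263.39143062 299.49229636] [387.93366072 240.44082136]
cam [ 1.09969717 -0.53987037  0.76496152] az 155.9324039344365 px/mm 0.5366054566921941
cam [ 0.34508854 -0.11276297  1.10848854] az -46.773692561262216 px/mm 0.5057517073696668
```

View pics/crop2.png

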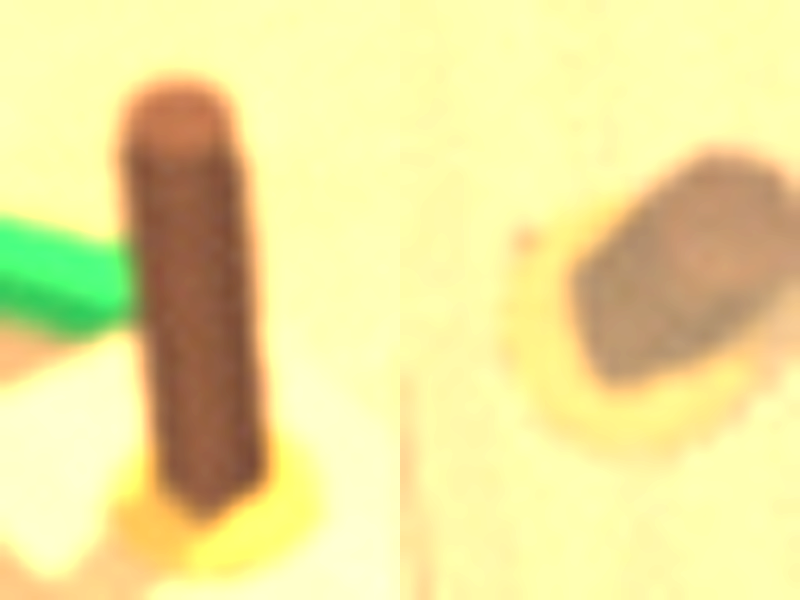

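```bash
python3 - <<'E'
from h import *
S,Ks,Ts=load("scene0"); T,Kt,Tt=load("top0")
a=[onz(p,.094,Ks,Ts)[:2] for p in ((257.8,278.6),(261.2,281.3),(266.4,277.5))]
b=[onz(p,.094,Kt,Tt)[:2] for p in ((388.5,234.5),(390.3,240.9))]
for u,v in ((a[0],a[1]),(a[1],a[2]),(b[0],b[1])):
    d=v-u; print(u,v,np.linalg.norm(d),np.degrees(np.arctan2(d[1],d[0])))
print("c", (a[0]+a[2])/2)
E
```

```text
[ 0.49142114 -0.27539191] [ 0.50122035 -0.27332305] 0.010015224077828951 11.92150413147905
[ 0.50122035 -0.27332305] [ 0.49770313 -0.2602441 ] 0.013543619160650108 105.0520304610113
[ 0.49459344 -0.26038876] [ 0.48132574 -0.26359318] 0.0136491806398137 -166.42191070735174
c [ 0.49456213 -0.26781801]
```

Both views agree on the pick: axis at about (0.4925, -0.268), handle centre z ≈ 0.129, flats at about 13°. The spigot is at (0.530, -0.0475), z 0.118, and the slot points at about 170°. I'll move above the pick.

```bash
python3 -m jog '[[[0.032,0.042,0,0,0,-0.0183],[0.032,0.042,0,0,0,-0.0183],[0.032,0.042,0,0,0,-0.0183],[0.032,0.042,0,0,0,-0.0183],[0.032,0.042,0,0,0,-0.0183],[0.032,0.042,0,0,0,-0.0183],[0.032,0.042,0,0,0,-0.0183],[0.032,0.042,0,0,0,-0.0183],[0,0,0,0,0,0],[0,0,0,0,0,0]]]' 0 30
```

```text
t: 1.35
position: [0.4927, -0.2695, 0.2309]
orientation: [179.9, -0.0, -77.0]
force: [-0.6, -0.4, 0.8]
grip_width: 0.0855
```

```bash
python3 -m jog '[[[0,0.0015,-0.03,0,0,0],[0,0,-0.03,0,0,0],[0,0,-0.03,0,0,0],[0,0,-0.029,0,0,0],[0,0,0,0,0,0],[0,0,0,0,0,0]]]' 0 30 && python3 -m jog '[[[0,0,0,0,0,0],[0,0,0,0,0,0],[0,0,0,0,0,0],[0,0,0,0,0,0],[0,0,0,0,0,0],[0,0,0,0,0,0],[0,0,0,0,0,0],[0,0,0,0,0,0]]]' 1 60
```

```text
t: 2.1
position: [0.4934, -0.2691, 0.1132]
orientation: [-180.0, -0.1, -77.1]
force: [0.9, 0.0, 0.5]
grip_width: 0.0854
t: 3.1
position: [0.4935, -0.2676, 0.1126]
orientation: [-180.0, -0.0, -77.0]
force: [-0.9, -0.3, 4.5]
grip_width: 0.0149
```

```bash
python3 -m jog '[[[0,0,0.02,0,0,0],[0,0,0.03,0,0,0],[0,0,0.035,0,0,0],[0,0,0.035,0,0,0],[0,0,0,0,0,0],[0,0,0,0,0,0]]]' && python3 - <<'E'
from bench import bot, grab_frame
import cv2, numpy as np
from h import proj
p=bot.get_obs()["position"]; ims=[]
for n in ("scene","top"):
    f=grab_frame(n); np.savez(f"pics/{n}1.npz",**f)
    q=proj([p[0],p[1],p[2]-.06],f["intrinsics"],f["world_to_cam"]); print(n,q)
    x,y=int(q[0])-32,int(q[1])-48; print(x,y)
    ims.append(cv2.resize(f["img"][y:y+96,x:x+64],(400,600),interpolation=cv2.INTER_CUBIC))
cv2.imwrite("pics/crop3.png",np.hstack(ims))
E
```

```text
t: 3.85
position: [0.4925, -0.2672, 0.231]
orientation: [179.9, 0.1, -77.0]
force: [0.2, 0.4, -1.0]
grip_width: 0.0151
scene [258.94184948 247.32664857]
226 199
top [397.79363497 229.54456135]
365 181
```

View pics/crop3.png

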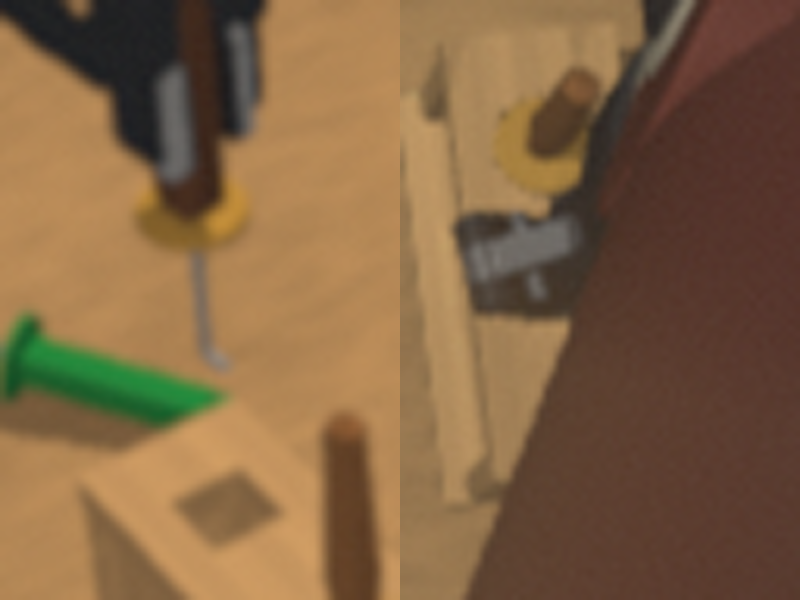

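The crop shows the hook in the scene view with its foot at about (259,256) and its tip at about (262,258). It runs right and down, which matches a hook direction of about 13° (at 103° it would run up). So I need to turn -23° to line it up with the roller's +x. I'll move above the slot.

```bash
python3 -m jog '[[[0,0.046,0,0,0,-0.08],[0,0.046,0,0,0,-0.08],[0,0.046,0,0,0,-0.08],[0,0.046,0,0,0,-0.08],[0,0.046,0,0,0,-0.081],[0,0,0,0,0,0],[0,0,0,0,0,0],[0,0,0,0,0,0]]]' && python3 - <<'E'
from bench import bot, grab_frame
import cv2, numpy as np
from h import proj
p=bot.get_obs()["position"]; print(p,bot.get_obs()["force"]); ims=[]
for n in ("scene","top"):
    f=grab_frame(n); np.savez(f"pics/{n}2.npz",**f)
    q=proj([.51,-.045,.125],f["intrinsics"],f["world_to_cam"]); print(n,q,proj([p[0],p[1],p[2]-.082],f["intrinsics"],f["world_to_cam"]))
    x,y=int(q[0])-32,int(q[1])-48; print(x,y)
    ims.append(cv2.resize(f["img"][y:y+96,x:x+64],(400,600),interpolation=cv2.INTER_CUBIC))
cv2.imwrite("pics/crop4.png",np.hstack(ims))
E
```

```text
t: 4.95
position: [0.4931, -0.0394, 0.2319]
orientation: [180.0, -0.1, -100.1]
force: [-0.3, 0.7, -0.6]
grip_width: 0.0154
[ 0.49306886 -0.0393894   0.23185401] [-0.32086613  0.65986463 -0.58048767]
scene [361.6069876  229.39839746] [359.58552285 214.52850934]
329 181
top [282.14401152 226.04626621] [278.37359328 232.61385813]
250 178
```

View pics/crop4.png

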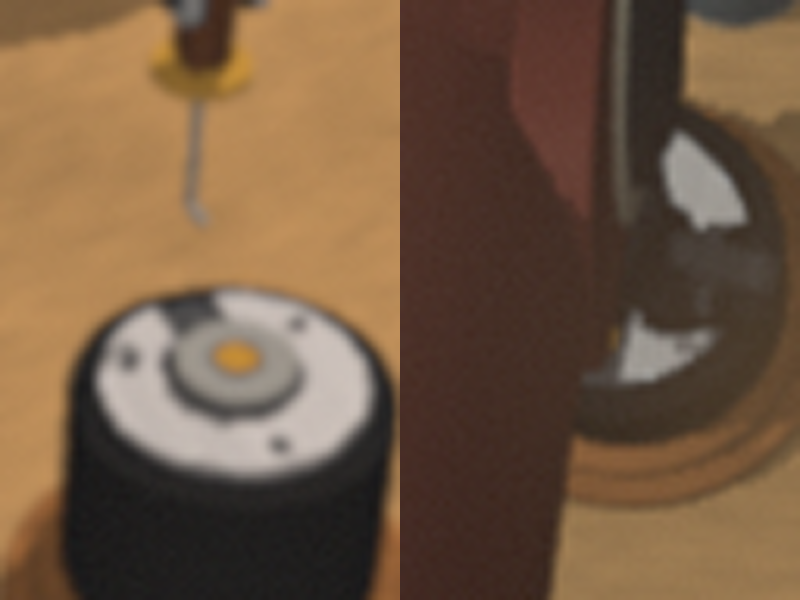

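The crop shows the hook above the slot in scene: foot at about (359,214), as predicted, and tip at about (362,217). It is upright and points at the spigot. I'll centre it on the ear's +y side and lower it into the slot.

```bash
python3 -m jog '[[[0.0003,0.0016,-0.008,0,0,0],[0.0003,0.0016,-0.012,0,0,0],[0,0,-0.012,0,0,0],[0,0,-0.006,0,0,0],[0,0,0,0,0,0],[0,0,0,0,0,0],[0,0,0,0,0,0]]]' && python3 - <<'E'
from bench import bot, grab_frame
import cv2, numpy as np
from h import proj
o=bot.get_obs(); p=o["position"]; print(p,o["force"])
C=np.array([.530,-.0476]);u=np.array([-.985,.174]);v=np.array([.174,.985]); print((p[:2]-C)@u,(p[:2]-C)@v)
f=grab_frame("scene"); np.savez("pics/scene3.npz",**f)
q=proj([.505,-.043,.115],f["intrinsics"],f["world_to_cam"]); x,y=int(q[0])-32,int(q[1])-24; print(x,y)
cv2.imwrite("pics/crop5.png",cv2.resize(f["img"][y:y+48,x:x+64],(800,600),interpolation=cv2.INTER_CUBIC))
print(proj([p[0],p[1],p[2]-.0826],f["intrinsics"],f["world_to_cam"]))
E
```

```text
t: 5.92
position: [0.4943, -0.0344, 0.1947]
orientation: [-179.9, 0.0, -99.9]
force: [0.8, -0.1, -0.6]
grip_width: 0.0152
[ 0.49428716 -0.03438775  0.19470196] [ 0.76520378 -0.12799515 -0.61448098]
0.037476081822037426 0.006800028667212441
328 207
[360.74547767 228.29744663]
```

View pics/crop5.png

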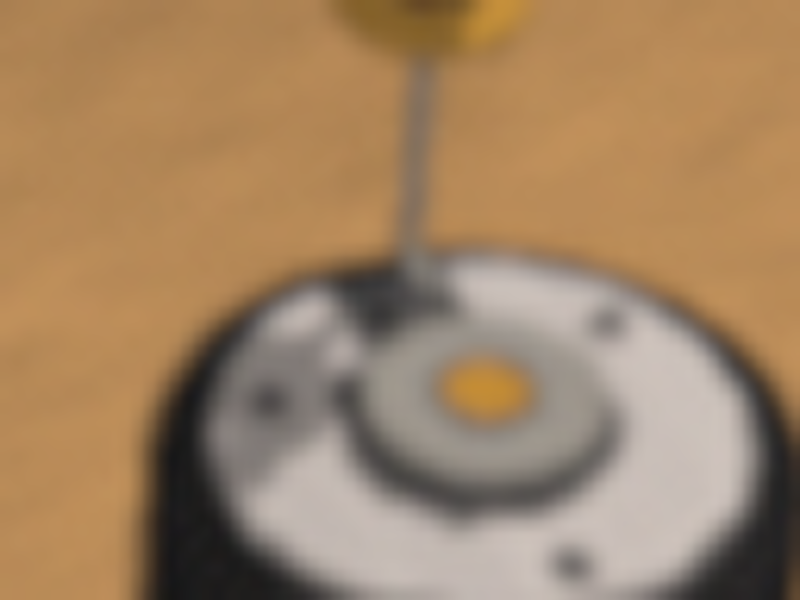

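The crop shows the shank coming down at about (361,228) on the right part of the slot, in line with the dark slot opening. By the commanded pose the hook is about 6.8 mm to +y, so I'll shift it back 2.5 mm and go down.

```bash
python3 -m jog '[[[-0.0004,-0.0025,0,0,0,0],[0,0,-0.002,0,0,0],[0,0,-0.0015,0,0,0],[0,0,0,0,0,0],[0,0,0,0,0,0]]]'; python3 -m jog '[[[0,0,-0.0005,0,0,0],[0,0,0,0,0,0]]]';python3 -m jog '[[[0,0,-0.0005,0,0,0],[0,0,0,0,0,0]]]'; python3 -m jog '[[[0,0,-0.0005,0,0,0],[0,0,0,0,0,0]]]'
```

```text
t: 6.6
position: [0.4936, -0.0368, 0.1908]
orientation: [-180.0, 0.0, -99.9]
force: [-0.3, -0.1, -1.0]
grip_width: 0.0153
t: 6.85
position: [0.4936, -0.0369, 0.1903]
orientation: [-180.0, 0.0, -99.9]
force: [-0.4, -0.4, -0.6]
grip_width: 0.0152
t: 7.1
position: [0.4935, -0.0369, 0.1898]
orientation: [180.0, 0.0, -99.9]
force: [-0.4, -0.1, -0.7]
grip_width: 0.0154
t: 7.35
position: [0.4935, -0.0369, 0.1892]
orientation: [180.0, 0.0, -99.9]
force: [1.4, 0.4, -0.1]
grip_width: 0.0154
```

```bash
for i in 1 ; do python3 -m jog '[[[0,0,-0.0004,0,0,0],[0,0,0,0,0,0]]]' | grep -E "pos|force"; done; python3 -m jog '[[[0,0,-0.0004,0,0,0],[0,0,0,0,0,0]]]'| grep -E "pos|force"; python3 -m jog '[[[0,0,-0.0004,0,0,0],[0,0,0,0,0,0]]]'| grep -E "pos|force"
```

```text
position: [0.4935, -0.0369, 0.1889]
force: [-0.5, -1.0, -0.5]
position: [0.4936, -0.0369, 0.1886]
force: [0.6, -0.1, 0.3]
position: [0.4937, -0.0369, 0.1884]
force: [-0.9, 0.1, 2.4]
```

Floor contact came at a commanded z of about 0.1883. The estimated hook underside there is 0.1055, against 0.106 for the floor, so this is the floor and not the plate. I'll lift 0.7 mm off it and slide in under the ear.

```bash
python3 -m jog '[[[0,0,0.0007,0,0,0],[0.00246,-0.00044,0,0,0,0],[0.00246,-0.00044,0,0,0,0],[0,0,0,0,0,0]]]' | grep -E "pos|force"; python3 -m jog '[[[0.00148,-0.00026,0,0,0,0],[0,0,0,0,0,0]]]'| grep -E "pos|force"; python3 -m jog '[[[0.00148,-0.00026,0,0,0,0],[0,0,0,0,0,0]]]'| grep -E "pos|force"
```

```text
position: [0.4987, -0.0378, 0.1886]
force: [0.2, -0.2, -1.0]
position: [0.5001, -0.0381, 0.1888]
force: [0.3, -0.6, -0.7]
position: [0.5016, -0.0383, 0.1888]
force: [-0.9, -0.4, -0.7]
```

```bash
python3 -m jog '[[[0.00069,-0.00012,0,0,0,0],[0,0,0,0,0,0]]]' | grep -E "pos|force"; python3 -m jog '[[[0.00069,-0.00012,0,0,0,0],[0,0,0,0,0,0]]]'| grep -E "pos|force"; python3 -m jog '[[[0.00049,-0.00009,0,0,0,0],[0,0,0,0,0,0]]]'| grep -E "pos|force"; python3 -m jog '[[[0.00049,-0.00009,0,0,0,0],[0,0,0,0,0,0]]]'| grep -E "pos|force"
```

```text
position: [0.5022, -0.0384, 0.1888]
force: [0.4, 0.6, -1.5]
position: [0.5029, -0.0385, 0.1888]
force: [-0.2, 0.2, -0.9]
position: [0.5033, -0.0386, 0.1888]
force: [0.3, 0.3, -0.8]
position: [0.5038, -0.0387, 0.1888]
force: [-0.8, 0.2, -1.3]
```

```bash
python3 -m jog '[[[0.00049,-0.00009,0,0,0,0],[0,0,0,0,0,0]]]' | grep -E "pos|force"; python3 -m jog '[[[0.00049,-0.00009,0,0,0,0],[0,0,0,0,0,0]]]'| grep -E "pos|force"; python3 -m jog '[[[0.0004,-0.00007,0,0,0,0],[0,0,0,0,0,0]]]'| grep -E "pos|force"
```

```text
position: [0.5044, -0.0388, 0.1888]
force: [0.8, -0.6, -1.6]
position: [0.5048, -0.0389, 0.1888]
force: [-0.1, 0.3, -0.7]
position: [0.5052, -0.0389, 0.1888]
force: [-0.2, 0.3, 0.2]
```

```bash
python3 -m jog '[[[0.0004,-0.00007,0,0,0,0],[0,0,0,0,0,0]]]' | grep -E "pos|force"; python3 -m jog '[[[0.0004,-0.00007,0,0,0,0],[0,0,0,0,0,0]]]'| grep -E "pos|force"; python3 -m jog '[[[0.0004,-0.00007,0,0,0,0],[0,0,0,0,0,0]]]'| grep -E "pos|force"
```

```text
position: [0.5056, -0.039, 0.1888]
force: [0.0, 0.8, -0.2]
position: [0.5059, -0.0391, 0.1888]
force: [-0.6, -0.1, -1.0]
position: [0.5061, -0.0391, 0.1887]
force: [-0.5, 0.3, -1.4]
```

```bash
python3 -m jog '[[[0.0004,-0.00007,0,0,0,0],[0,0,0,0,0,0]]]' | grep -E "pos|force"; python3 -m jog '[[[0.0003,-0.00005,0,0,0,0],[0,0,0,0,0,0]]]'| grep -E "pos|force|ori"
```

```text
position: [0.5064, -0.0392, 0.1887]
force: [-1.4, 0.1, -0.6]
position: [0.5066, -0.0392, 0.1887]
orientation: [179.9, -0.0, -99.9]
force: [-2.4, -0.0, 0.2]
```

Contact with the groove bottom began at a commanded x of about 0.5057, with 1–2 N along the hook. I'll back out about 3 mm from there, which puts the tip at r ≈ 20.9 and still under the ear, then start lifting.

```bash
python3 -m jog '[[[-0.002,0.00035,0,0,0,0],[-0.002,0.00035,0,0,0,0],[0,0,0,0,0,0]]]' - 80 | grep -E "pos|force"; python3 -m jog '[[[0,0,0.0005,0,0,0],[0,0,0.0005,0,0,0],[0,0,0,0,0,0]]]'| grep -E "pos|force"; python3 -m jog '[[[0,0,0.0005,0,0,0],[0,0,0.0005,0,0,0],[0,0,0,0,0,0]]]'| grep -E "pos|force"
```

```text
position: [0.5035, -0.0387, 0.189]
force: [0.0, -1.1, -1.6]
position: [0.5032, -0.0386, 0.1898]
force: [0.1, 0.6, -1.0]
position: [0.503, -0.0385, 0.1906]
force: [0.3, 0.1, -3.4]
```

```bash
python3 -m jog '[[[0,0,0.0005,0,0,0],[0,0,0.0005,0,0,0],[0,0,0,0,0,0]]]' | grep -E "pos|force"; python3 -m jog '[[[0,0,0.0005,0,0,0],[0,0,0.0005,0,0,0],[0,0,0,0,0,0]]]'| grep -E "pos|force"; python3 -m jog '[[[0,0,0.0005,0,0,0],[0,0,0.0005,0,0,0],[0,0,0,0,0,0]]]'| grep -E "pos|force"
```

```text
position: [0.5027, -0.0383, 0.1915]
force: [-0.4, 1.1, -7.1]
position: [0.5025, -0.0384, 0.1926]
force: [-0.8, 1.0, -6.2]
position: [0.5029, -0.0389, 0.194]
force: [-1.5, 1.2, -3.8]
```

```bash
python3 -m jog '[[[0,0,0.0005,0,0,0],[0,0,0.0005,0,0,0],[0,0,0,0,0,0]]]' | grep -E "pos|force"; python3 -m jog '[[[0,0,0.0005,0,0,0],[0,0,0.0005,0,0,0],[0,0,0,0,0,0]]]'| grep -E "pos|force"; python3 - <<'E'
from bench import bot, grab_frame
import cv2, numpy as np
from h import proj
f=grab_frame("scene"); np.savez("pics/scene4.npz",**f)
q=proj([.515,-.045,.118],f["intrinsics"],f["world_to_cam"]); x,y=int(q[0])-32,int(q[1])-24; print(x,y)
cv2.imwrite("pics/crop6.png",np.clip(cv2.resize(f["img"][y:y+48,x:x+64],(800,600),interpolation=cv2.INTER_CUBIC)*1.4,0,255))
E
```

```text
position: [0.5033, -0.0387, 0.195]
force: [-1.4, 1.0, -3.5]
position: [0.5034, -0.0386, 0.196]
force: [-1.0, -0.2, -3.1]
330 209[ WARN:0@0.651] global loadsave.cpp:1063 imwrite_ Unsupported depth image for selected encoder is fallbacked to CV_8U.
```

View pics/crop6.png

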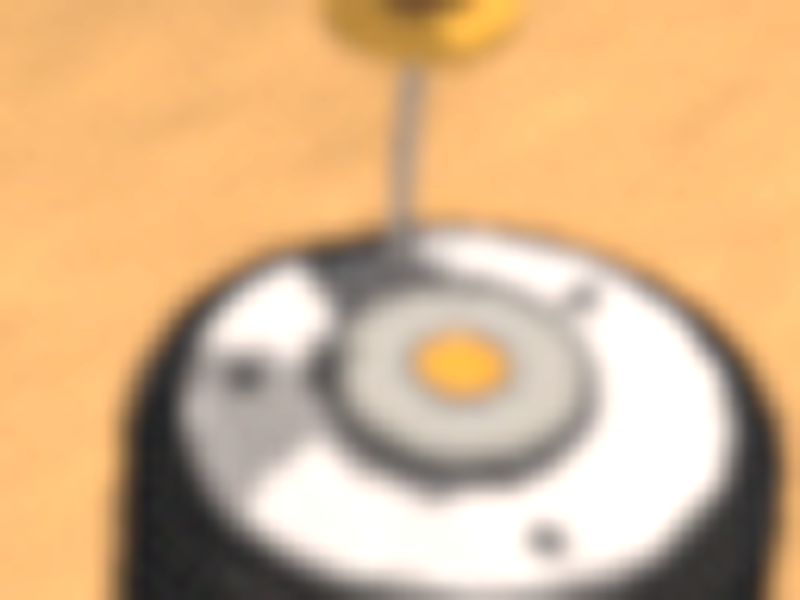

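The crop shows the hook at about (362,228), tip close behind the spigot's rear edge under the dark ear at (362,231). A load of about 2.5 N persists, so the end is up and riding on the hook. I'll keep raising with force checks.

```bash
python3 -m jog '[[[0,0,0.0005,0,0,0],[0,0,0.0005,0,0,0],[0,0,0,0,0,0]]]' | grep -E "pos|force"; python3 -m jog '[[[0,0,0.0005,0,0,0],[0,0,0.0005,0,0,0],[0,0,0,0,0,0]]]'| grep -E "pos|force"; python3 -m jog '[[[0,0,0.0005,0,0,0],[0,0,0.0005,0,0,0],[0,0,0,0,0,0]]]'| grep -E "pos|force"
```

```text
position: [0.5033, -0.0387, 0.197]
force: [0.4, -0.1, -3.0]
position: [0.5033, -0.0387, 0.1979]
force: [0.2, 0.3, -3.1]
position: [0.503, -0.0386, 0.1989]
force: [-0.9, 0.1, -2.4]
```

```bash
python3 -m jog '[[[0,0,0.0005,0,0,0],[0,0,0.0005,0,0,0],[0,0,0,0,0,0]]]' | grep -E "pos|force"; python3 -m jog '[[[0,0,0.0007,0,0,0],[0,0,0.0007,0,0,0],[0,0,0,0,0,0]]]'| grep -E "pos|force"; python3 -m jog '[[[0.00098,-0.00017,0,0,0,0],[0.00098,-0.00017,0,0,0,0],[0,0,0,0,0,0]]]'| grep -E "pos|force"
```

```text
position: [0.503, -0.0386, 0.1998]
force: [-0.1, -0.3, -2.5]
position: [0.5028, -0.0385, 0.2014]
force: [-1.4, 0.6, 0.5]
position: [0.5061, -0.0389, 0.2016]
force: [0.4, 0.4, -0.1]
```

The load has dropped, so I need to see whether the ring popped off or slipped.

```bash
cat > look.py <<'E'
import sys, cv2, numpy as np
from bench import bot, grab_frame
from h import proj
def look(name,pt,out,w=64,h=48,b=1.4):
    f=grab_frame(name); np.savez(f"pics/{out}.npz",**f)
    q=proj(pt,f["intrinsics"],f["world_to_cam"]); x,y=int(q[0])-w//2,int(q[1])-h//2; print(name,x,y,"scale",800/w)
    cv2.imwrite(f"pics/{out}.png",np.clip(cv2.resize(f["img"][y:y+h,x:x+w],(800,600),interpolation=cv2.INTER_CUBIC)*b,0,255).astype(np.uint8))
    return f
E
python3 - <<'E'
from look import *
look("scene",[.515,-.045,.118],"crop7")
E
```

```text
scene 330 209 scale 12.5
```

View pics/crop7.png

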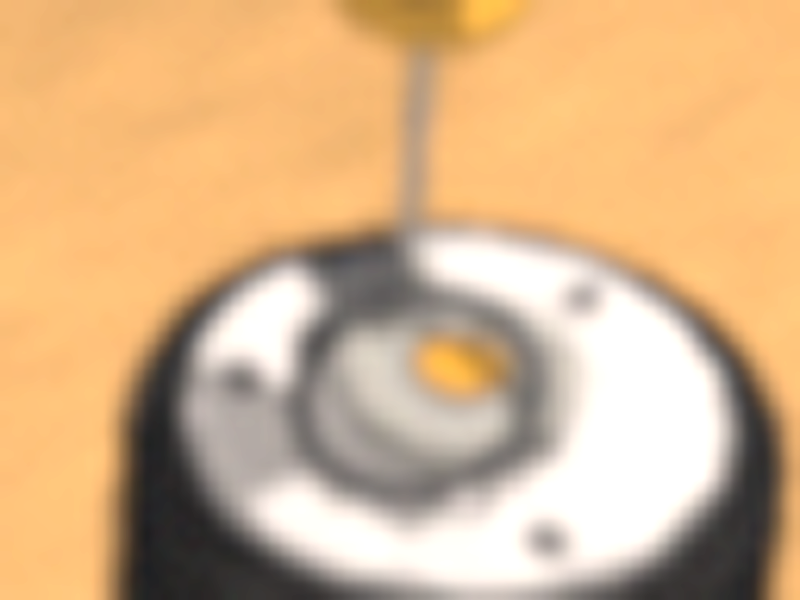

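The crop shows the ring off the groove and lying askew over the spigot: its left/front side is down at about (354,241)–(362,248), and its right side is up at about (373,240). The hook foot is at about (363,228). I'll compute where the tip should be relative to the ring's back edge before choosing the pick-up.

```bash
python3 - <<'E'
from h import *
im,K,W=load("crop7")
C=np.array([.530,-.0476]);u=np.array([-.985,.174]);v=np.array([.174,.985])
def P(x,y,z): q=proj([*(C+u*x+v*y),z],K,W); return np.round(q,1),np.round((q-[330,209])*12.5)
print("foot",P(.0289,.0042,.119)); print("tip",P(.0189,.0042,.1204))
for x,y,z in ((.02,.0,.112),(.02,0,.122),(.02,.006,.122),(.02,.006,.118),(.0145,.0145,.118)): print(x,y,z,P(x,y,z))
# darkness map of the ring area
g=cv2.cvtColor(im,cv2.COLOR_BGR2GRAY)[226:252,350:380]
for i,r in enumerate(g): print(226+i,' '.join('%3d'%a for a in r))
E
```

```text
foot (array([361.7, 228.5]), array([396., 244.]))
tip (array([364. , 230.9]), array([425., 273.]))
0.02 0.0 0.112 (array([361.6, 234.2]), array([395., 315.]))
0.02 0 0.122 (array([361.9, 230.5]), array([399., 268.]))
0.02 0.006 0.122 (array([364.6, 229.7]), array([432., 259.]))
0.02 0.006 0.118 (array([364.4, 231.2]), array([430., 278.]))
0.0145 0.0145 0.118 (array([369.4, 231.8]), array([492., 285.]))
226 144 145 146 146 145 145 145 143 135 129 124 117 112 114 121 127 129 133 137 137 136 138 140 142 144 147 149 149 150 149
227 141 139 139 136 132 126 120 115 108  95  91  95 103 115 128 134 135 139 142 138 130 128 127 128 131 137 142 145 147 148
228 133 123 118 111  99  89  80  76  71  66  65  78 103 132 154 164 168 169 168 164 154 147 139 134 130 130 131 133 137 142
229 110 100  98  96  79  63  55  57  61  64  66  74 100 135 166 183 189 189 189 188 184 179 171 164 158 150 140 132 126 127
230  97 110 130 132 109  79  67  68  72  72  73  76  92 123 156 178 187 191 192 194 195 192 189 187 184 177 165 150 136 124
231 128 153 170 171 145 108  83  76  76  73  71  71  79 100 127 151 162 17
[... 1829 characters left out ...]
 107 107 104 100  97  98  96  90  84  89 102 120 144 164 180 189 193 193 193 193
247 131 139 149 156 151 131 103  88  86  89  94  95  93  90  85  85  94  99 103 116 137 152 171 185 191 193 193 192 192 193
248 147 161 172 179 176 162 137 119 108  99  90  88  88  85  85  98 120 133 132 143 165 176 185 192 195 195 192 192 192 193
249 156 175 184 188 187 180 168 158 150 135 119 109 103 104 111 126 144 154 153 165 183 190 189 189 191 193 194 192 192 192
250 143 169 183 187 188 187 184 183 180 169 155 142 131 134 145 157 164 167 170 181 192 190 178 169 174 187 193 194 193 193
251 110 143 165 178 185 187 189 190 189 186 180 168 160 163 172 179 182 183 185 191 193 181 153 133 144 168 188 194 193 194
```

The tip at (364,231) is just outside the ring's back edge at (365,233), so the hook isn't carrying the ring. I'll back off and swing aside to see the ring from the top.

```bash
python3 -m jog '[[[-0.008,0.0014,0.004,0,0,0],[-0.002,0.0016,0.036,0,0,0],[0,0.05,0,0,0,0],[0,0.06,0,0,0,0],[0,0.06,0,0,0,0],[0,0,0,0,0,0]]]' | grep -E "t:|pos|force"; python3 - <<'E'
from look import *
look("scene",[.53,-.045,.118],"s8",b=1.3); look("top",[.53,-.048,.118],"t8",w=48,h=36,b=1.8)
a=cv2.resize(cv2.imread("pics/s8.png"),(400,300));b=cv2.imread("pics/t8.png")
cv2.imwrite("pics/crop8.png",cv2.hconcat([a[:,60:340],cv2.resize(b,(400,300))]) if 0 else b)
E
```

```text
t: 18.2
position: [0.4937, 0.1413, 0.2415]
force: [-0.7, -0.6, -0.8]
scene 335 213 scale 12.5
top 259 198 scale 16.666666666666668
```

View pics/crop8.png

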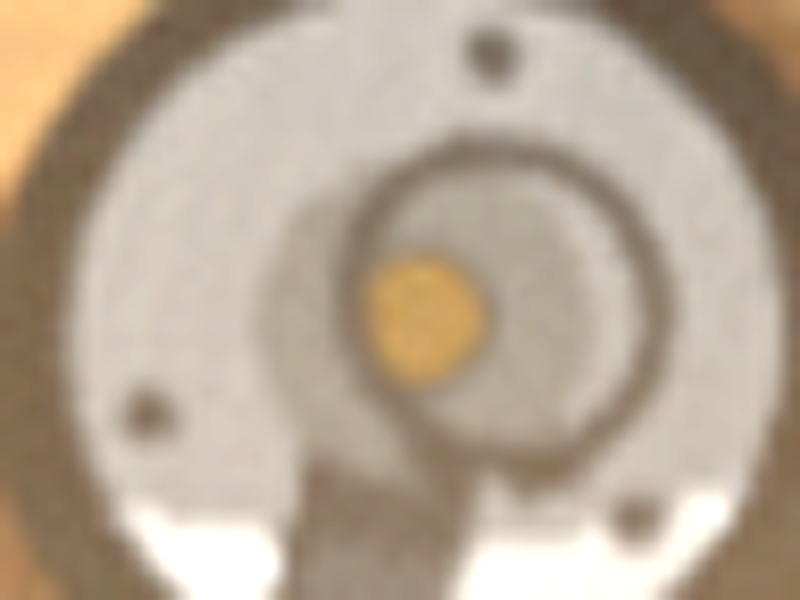

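The top crop shows the ring clearly. Its centre is at about (289.3,216), and its left (+y) wire crosses over the spigot beside the brass dot at about (280.5,216). The right side is down on the plate at about (298.5,217), and the gap and ears face down-image at (285.5–291,226). The +y wire should stand above the spigot top, so I'll triangulate its height.

```bash
python3 - <<'E'
from h import *
S,Ks,Ts=load("s8"); T,Kt,Tt=load("t8")
gs=cv2.cvtColor(S,cv2.COLOR_BGR2GRAY).astype(np.float32)
gt=cv2.cvtColor(T,cv2.COLOR_BGR2GRAY).astype(np.float32)
# wire centre in top, radial search from ring centre
cx,cy=259+505/16.67,198+300/16.67
s=lambda g,x,y:cv2.getRectSubPix(g,(1,1),(float(x),float(y)))[0,0]
pts=[]
for a in range(0,360,15):
    r=np.arange(7.5,11.01,.1); p=[s(gt,cx+q*np.cos(np.radians(a)),cy+q*np.sin(np.radians(a))) for q in r]
    w=np.clip(np.median(p)-np.array(p),0,None); i=np.argmin(p); pts.append((cx+r[i]*np.cos(np.radians(a)),cy+r[i]*np.sin(np.radians(a)),a,p[i]))
el=cv2.fitEllipse(np.array([q[:2] for q in pts if not 60<q[2]<150],np.float32)); print("ellipse",el)
for a in (150,165,180,195,210):
    q=[p for p in pts if p[2]==a][0]; print(a,np.round(q,2))
    for z in (.117,.120,.123,.126,.129):
        w=onz(q[:2],z,Kt,Tt); pp=proj(w,Ks,Ts); 
        xs=np.arange(pp[0]-4,pp[0]+4,.25); v=[s(gs,x,pp[1]) for x in xs]; print("  z",z,np.round(w[:2],4),np.round(pp,1),"wire col",round(float(xs[np.argmin(v)]),1),int(min(v)))
E
```

```text
ellipse ((288.83203125, 215.91075134277344), (17.753124237060547, 19.066144943237305), 142.47607421875)
150 [281.33 220.6  150.    73.07]
  z 0.117 [ 0.5224 -0.0428] [365.9 235.4] wire col 369.6 70
  z 0.12 [ 0.5219 -0.0431] [365.8 234.1] wire col 369.0 66
  z 0.123 [ 0.5214 -0.0433] [365.6 232.9] wire col 361.6 67
  z 0.126 [ 0.5208 -0.0435] [365.5 231.7] wire col 361.5 58
  z 0.129 [ 0.5203 -0.0437] [365.3 230.4] wire col 361.3 63
165 [280.02 218.48 165.    73.53]
  z 0.117 [ 0.5268 -0.0402] [368.2 236.1] wire col 371.0 66
  z 0.12 [ 0.5262 -0.0405] [368.1 234.9] wire col 370.1 65
  z 0.123 [ 0.5257 -0.0407] [367.9 233.6] wire col 368.2 71
  z 0.126 [ 0.5251 -0.0409] [367.8 232.4] wire col 363.8 67
  z 0.129 [ 0.5246 -0.0411] [367.6 231.1] wire col 363.6 81
180 [279.99 216.   180.    71.02]
  z 0.117 [ 0.5319 -0.0402] [369.8 237.5] wire col 372.0 65
  z 0.12 [ 0.5313 -0.0404] [369.6 236.2] wire col 371.1 66
  z 0.123 [ 0.5307 -0.0406] [369.5 235. ] wire col 370.0 65
  z 0.126 [ 0.5302 -0.0409] [369.3 233.7] wire col 368.8 69
  z 0.129 [ 0.5296 -0.0411] [369.2 232.5] wire col 365.2 77
195 [280.02 213.51 195.    69.18]
  z 0.117 [ 0.537  -0.0403] [371.3 238.9] wire col 372.0 66
  z 0.12 [ 0.5364 -0.0405] [371.1 237.6] wire col 371.9 65
  z 0.123 [ 0.5358 -0.0407] [371.  236.4] wire col 371.0 66
  z 0.126 [ 0.5352 -0.0409] [370.8 235.1] wire col 370.1 66
  z 0.129 [ 0.5346 -0.0411] [370.7 233.9] wire col 368.9 68
210 [280.63 211.   210.    69.01]
  z 0.117 [ 0.5421 -0.0415] [372.4 240.5] wire col 372.1 67
  z 0.12 [ 0.5415 -0.0417] [372.2 239.2] wire col 372.0 66
  z 0.123 [ 0.5409 -0.0419] [372.1 238. ] wire col 372.1 65
  z 0.126 [ 0.5403 -0.0422] [371.9 236.7] wire col 371.9 66
  z 0.129 [ 0.5397 -0.0424] [371.8 235.5] wire col 371.0 67
```

The +y wire's centre is at z ≈ 0.124, giving only about 0.3 mm clearance for a hook over the spigot. A better place is the far (+x) side: opposite the gap, the wire bridges free of the plate beside the spigot, and the ring will hang stably with its gap down. I'll measure that spot in both views.

```bash
python3 - <<'E'
from h import *
S,Ks,Ts=load("s8"); T,Kt,Tt=load("t8")
gs=cv2.cvtColor(S,cv2.COLOR_BGR2GRAY).astype(np.float32)
gt=cv2.cvtColor(T,cv2.COLOR_BGR2GRAY).astype(np.float32)
s=lambda g,x,y:cv2.getRectSubPix(g,(1,1),(float(x),float(y)))[0,0]
cx,cy=288.83,215.91
for a in (225,240,255,270,285,300,330,0):
    ca,sa=np.cos(np.radians(a)),np.sin(np.radians(a)); r=np.arange(7.5,11.01,.05); p=np.array([s(gt,cx+q*ca,cy+q*sa) for q in r]); i=p.argmin(); q=(cx+r[i]*ca,cy+r[i]*sa)
    out=[]
    for z in np.arange(.110,.127,.001):
        w=onz(q,z,Kt,Tt); pp=proj(w,Ks,Ts); out.append(int(s(gs,*pp)))
    print(a,np.round(q,1),np.round(onz(q,.116,Kt,Tt),4),"z 110..126:",out)
print("px",Ts[:3,:3].round(3).tolist())
g=gs[240:256,346:376]
for i,r in enumerate(g): print(240+i,' '.join('%3d'%a for a in r))
E
```

```text
225 [282.  209.1] [ 0.5462 -0.0441  0.116 ] z 110..126: [108, 102, 96, 91, 86, 82, 79, 76, 73, 71, 70, 69, 68, 67, 67, 66, 65]
240 [284.1 207.8] [ 0.5488 -0.0485  0.116 ] z 110..126: [117, 113, 107, 100, 93, 86, 79, 75, 72, 71, 72, 73, 74, 75, 75, 75, 74]
255 [286.4 207. ] [ 0.5504 -0.0532  0.116 ] z 110..126: [122, 118, 114, 106, 99, 91, 82, 75, 73, 71, 74, 78, 83, 87, 91, 92, 92]
270 [288.8 207. ] [ 0.5502 -0.058   0.116 ] z 110..126: [122, 118, 113, 105, 96, 88, 80, 78, 78, 80, 86, 91, 94, 97, 97, 97, 96]
285 [291.2 207. ] [ 0.5502 -0.0628  0.116 ] z 110..126: [118, 116, 109, 101, 93, 86, 80, 82, 85, 91, 98, 103, 104, 104, 103, 102, 100]
300 [293.4 208. ] [ 0.548  -0.0671  0.116 ] z 110..126: [111, 104, 97, 87, 78, 78, 78, 82, 88, 93, 97, 101, 102, 103, 103, 102, 101]
330 [296.3 211.6] [ 0.5406 -0.073   0.116 ] z 110..126: [94, 85, 81, 81, 82, 90, 98, 103, 107, 109, 108, 106, 103, 101, 100, 99, 99]
0 [298.  215.9] [ 0.5317 -0.0763  0.116 ] z 110..126: [92, 86, 81, 80, 79, 82, 86, 90, 94, 98, 101, 103, 104, 104, 103, 102, 100]
px [[0.548, 0.836, 0.008], [0.553, -0.355, -0.754], [-0
[... 1305 characters left out ...]
 122 121 121 118 117 114 115 114 116 116 120 122 124 125 126 123 114 109 111 119
251  28  35  54  73  90 103 111 117 119 120 121 121 123 123 121 121 121 120 120 120 122 122 123 124 124 116 100  87  93 107
252  26  30  35  47  62  80  94 106 113 117 119 120 121 122 122 121 120 121 120 119 119 121 122 123 123 114  95  77  81 100
253  27  29  27  33  41  55  70  87  98 107 113 116 120 121 122 122 121 120 120 120 120 121 121 122 124 119 109  99 100 110
254  31  28  29  29  31  35  46  61  75  87  97 105 110 114 118 120 121 120 120 119 120 120 120 121 124 124 123 121 119 120
255  27  29  30  28  30  29  34  40  50  61  71  82  91  98 105 109 113 113 114 114 114 114 116 118 121 123 125 122 120 113
```

The wire heights are consistent across the ring: centre about 119 at 255°, 117.5 at 270°, 116 at 285° and 113 on the plate. I'll go in from +x under the wire at y ≈ -0.0585 (bottom ≈ 115.4), hook turned 180°, underside about 0.6 mm above the plate.

```bash
python3 -m jog '[[[0,-0.02,0,0,0,0.1848],[0,-0.02,0,0,0,0.1848],[0,-0.02,0,0,0,0.1848],[0,-0.02,0,0,0,0.1848],[0,-0.02,0,0,0,0.1848],[0,-0.02,0,0,0,0.1848],[0,-0.02,0,0,0,0.1848],[0,-0.02,0,0,0,0.1848],[0,-0.02,0,0,0,0.1848],[0,-0.023,0,0,0,0.1848]]]' | grep -E "t:|pos|ori"; python3 -m jog '[[[0.01,0,0,0,0,0.1848],[0.01,0,0,0,0,0.1848],[0.01,0,0,0,0,0.1848],[0.01,0,0,0,0,0.1848],[0.01,0,0,0,0,0.1848],[0.01,0,0,0,0,0.1848],[0.011,0,0,0,0,0.1848],[0,0,0,0,0,0],[0,0,0,0,0,0],[0,0,0,0,0,0]]]' | grep -E "t:|pos|ori|force"
```

```text
t: 19.55
position: [0.4942, -0.0718, 0.2413]
orientation: [179.9, 0.0, 6.1]
t: 20.8
position: [0.5654, -0.0694, 0.2413]
orientation: [-180.0, 0.1, 79.9]
force: [0.1, -0.4, -0.3]
```

```bash
python3 -m jog '[[[-0.0008,0.0076,-0.01,0,0,0],[0,0,-0.015,0,0,0],[0,0,-0.012,0,0,0],[0,0,-0.008,0,0,0],[0,0,0,0,0,0],[0,0,0,0,0,0]]]' | grep -E "t:|pos|force";  python3 -m jog '[[[0,0,-0.0015,0,0,0],[0,0,-0.0012,0,0,0],[0,0,0,0,0,0]]]' | grep -E "t:|pos|force"; python3 - <<'E'
from h import *
from bench import bot, grab_frame
f=grab_frame("scene"); np.savez("pics/s9.npz",**f); K,W=f["intrinsics"],f["world_to_cam"]
p=bot.get_obs()["position"]; h=np.array([-.985,.174])
for o in (0,-.0023): 
    s=p[:2]+h*o; print("shank at z .112,.14:",proj([*s,.112],K,W),proj([*s,.14],K,W),"tip",proj([*(s+.01*h),.1122],K,W))
g=cv2.cvtColor(f["img"],cv2.COLOR_BGR2GRAY)[236:262,350:386]
print('    ',' '.join('%3d'%c for c in range(350,386)))
for i,r in enumerate(g): print(236+i,' '.join('%3d'%a for a in r))
E
```

```text
t: 21.55
position: [0.5656, -0.0613, 0.1965]
force: [-0.3, 0.3, -0.4]
t: 21.92
position: [0.5652, -0.0614, 0.1935]
force: [-0.4, 0.2, -0.3]
shank at z .112,.14: [371.42886737 252.51795064] [372.5541554  241.84676266] tip [369.07759751 249.28661649]
shank at z .112,.14: [371.9761726  253.25038719] [373.11401906 242.57552741] tip [369.61722767 250.00864303]
     350 351 352 353 354 355 356 357 358 359 360 361 362 363 364 365 366 367 368 369 370 371 372 373 374 375 376 377 378 379 380 381 382 383 384 385
236 188 191 181 143  96  76  90 117 137 142 141 140 133 125 123 124 116 103  97 101 105 106 105 106 106 105 109 123 139 143 143 151 170 186 179 143
237 173 185 179 140  93  83 105 133 149 152 152 145 136 133 138 139 129 114 103 101 104 105 106 107 108 112 118 130 142 149 158 170 184 193 191 169
238 144 170 171 136  96  94 115 137 151 152 153 146 135 133 140 146 142 129 112 101 100  99  98 103 112 124 139 154 165 171 180 189 195 198 195 188
239 129 149 150 119  95 103 120 134 145 151 153 149 140 132 134 140 142 136 122 107  97  88  88  99 115 137 160 177 186 189 193 196 198 197 196 195
2
[... 2554 characters left out ...]
  50  55  60  65  69  74  81  89  96  97  96  93  89  85  79  70  63  55  49  43  41  40  38  39  40  39  37
258  32  33  37  37  37  37  38  39  39  39  38  42  44  46  49  51  55  58  58  56  58  56  55  51  46  44  41  40  39  38  38  37  38  35  34  31
259  29  30  35  33  35  36  36  39  37  38  36  39  39  39  38  38  39  39  38  37  38  39  40  39  37  38  39  39  39  39  37  36  34  34  32  30
260  28  30  29  32  31  32  34  36  36  37  38  38  38  38  38  38  35  33  32  35  37  37  39  39  37  37  37  36  37  36  36  34  31  29  31  30
261  29  30  32  30  30  30  33  32  33  34  35  34  34  35  37  36  31  32  33  34  36  37  36  37  38  35  35  34  32  33  30  31  27  28  28  30
```

The shank sits at column ~372.7, as predicted with the 2 mm grip offset. I'll slide in under the wire.

```bash
python3 -m jog '[[[-0.002,0.00035,-0.0003,0,0,0],[-0.002,0.00035,0,0,0,0],[-0.002,0.00035,0,0,0,0],[0,0,0,0,0,0]]]' | grep -E "t:|pos|force";  python3 -m jog '[[[-0.001,0.00017,0,0,0,0],[-0.001,0.00017,0,0,0,0],[0,0,0,0,0,0]]]' | grep -E "pos|force"; python3 -m jog '[[[-0.0005,0.00009,0,0,0,0],[-0.0005,0.00009,0,0,0,0],[0,0,0,0,0,0]]]' | grep -E "pos|force"; python3 - <<'E'
from look import *
look("scene",[.545,-.055,.118],"crop9",w=48,h=36,b=1.3)
E
```

```text
t: 22.48
position: [0.5591, -0.0602, 0.1933]
force: [-0.2, -0.2, -0.3]
position: [0.5572, -0.0599, 0.1932]
force: [-0.2, -0.3, -0.3]
position: [0.5562, -0.0598, 0.1932]
force: [-0.5, -0.4, -0.4]
scene 343 225 scale 16.666666666666668
```

View pics/crop9.png

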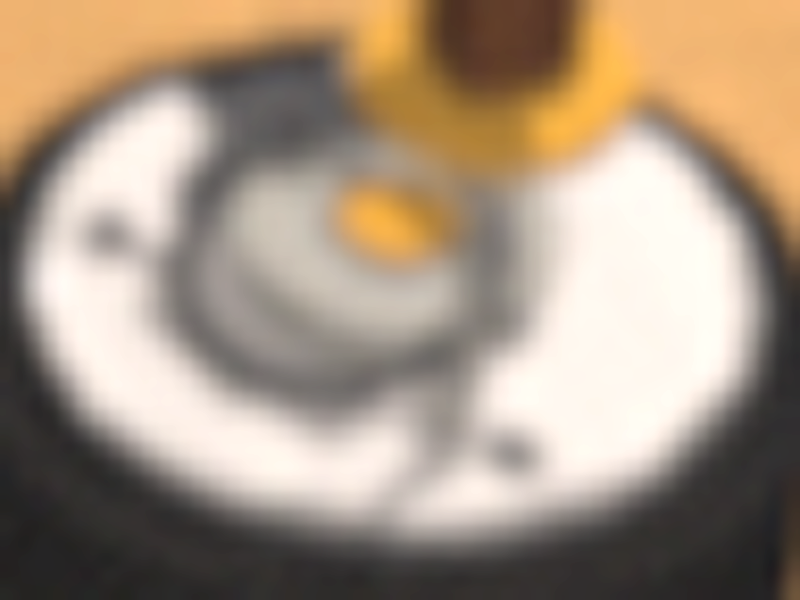

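The crop shows the ring unmoved, with its right wire at (372,240), and the hook foot at about (369.5,252). The rod reaches up-left under the front wire at about (367,249). I'll go a little deeper, feeling for the spigot, then lift.

```bash
python3 -m jog '[[[-0.0005,0.00009,0,0,0,0],[0,0,0,0,0,0]]]' | grep -E "pos|force";  python3 -m jog '[[[-0.0005,0.00009,0,0,0,0],[0,0,0,0,0,0]]]' | grep -E "pos|force"; python3 -m jog '[[[-0.0005,0.00009,0,0,0,0],[0,0,0,0,0,0]]]' | grep -E "pos|force"
```

```text
position: [0.5557, -0.0597, 0.1932]
force: [0.7, 0.1, -1.0]
position: [0.5552, -0.0596, 0.1932]
force: [0.9, -0.1, -1.0]
position: [0.5547, -0.0595, 0.1932]
force: [-0.5, 0.6, -0.9]
```

```bash
python3 -m jog '[[[-0.0005,0.00009,0,0,0,0],[0,0,0,0,0,0]]]' | grep -E "t:|pos|force";  python3 -m jog '[[[-0.0005,0.00009,0,0,0,0],[0,0,0,0,0,0]]]' | grep -E "pos|force"
```

```text
t: 24.28
position: [0.5542, -0.0594, 0.1932]
force: [1.3, -0.4, -1.8]
position: [0.5537, -0.0593, 0.1932]
force: [0.5, -0.1, -0.8]
```

```bash
python3 -m jog '[[[-0.0000,0,0,0,0,0],[0.0012,-0.0002,0,0,0,0],[0,0,0.001,0,0,0],[0,0,0.001,0,0,0],[0,0,0.001,0,0,0],[0,0,0.0015,0,0,0],[0,0,0.0015,0,0,0],[0,0,0.0015,0,0,0],[0,0,0.0015,0,0,0],[0,0,0,0,0,0]]]' | grep -E "t:|pos|force"; python3 - <<'E'
from look import *
f=look("scene",[.545,-.055,.122],"s10",w=64,h=48,b=1.3)
g=cv2.cvtColor(f["img"],cv2.COLOR_BGR2GRAY)[228:256,350:386]
print('    ',' '.join('%3d'%c for c in range(350,386)))
for i,r in enumerate(g): print(228+i,' '.join('%3d'%a for a in r))
E
```

```text
t: 25.78
position: [0.555, -0.0595, 0.2024]
force: [-0.3, 0.1, -0.9]
scene 336 217 scale 12.5
     350 351 352 353 354 355 356 357 358 359 360 361 362 363 364 365 366 367 368 369 370 371 372 373 374 375 376 377 378 379 380 381 382 383 384 385
228 132 125 117 111  99  88  81  76  71  65  61  61  77 113 140 138 122 110 106 103 100 100 100 101 114 135 149 150 145 136 133 138 146 148 148 148
229 110 101 100  96  79  63  57  58  61  64  63  64  78 115 153 163 152 133 121 111 107 106 104 105 115 133 145 143 134 124 125 136 144 148 150 150
230  97 109 130 133 108  78  66  67  72  73  75  73  74  99 141 167 172 163 149 135 125 113 111 114 122 128 132 135 135 124 117 119 130 142 149 152
231 128 154 171 171 145 108  81  72  72  73  73  74  73  80 108 144 164 171 169 161 148 128 122 135 142 131 120 133 152 150 129 109 106 122 139 149
232 168 182 189 185 164 131  96  73  67  70  71  73  79  81  88 108 129 147 157 162 154 133 132 154 160 138 117 134 168 179 164 137 111 104 114 130
233 188 192 186 175 162 136 100  77  78  82  83  86  99 104 101  99 100 107 121 135 134 124 134 162 170 152 139 149 1
[... 2586 characters left out ...]
 185 183 182 180 177 163 145 146 170 188 195 195 182 154 134 143 169 188 195 195 194 194 193 180 149 111  75
252  72 101 131 153 169 180 185 188 190 192 192 189 189 188 180 161 148 161 181 193 194 180 148 119 125 158 184 192 192 190 185 175 150 114  78  54
253  43  62  85 110 135 154 166 177 184 190 189 187 186 186 182 169 152 161 181 191 195 189 169 152 148 165 180 183 179 171 157 138 110  79  53  41
254  36  40  52  69  89 111 131 148 159 165 167 169 172 173 168 157 151 166 182 189 191 190 184 174 168 164 163 157 148 133 114  93  71  52  41  38
255  39  37  38  40  52  68  84 101 112 120 126 133 142 144 138 132 141 161 174 175 175 173 168 160 150 138 128 119 108  93  73  56  45  40  39  39
```

The ring shifted slightly as its front wire rose about 2 px. I'll now push the rod in over the spigot top, tip the hook up and lift gently.

```bash
python3 -m jog '[[[-0.0015,0.0003,0,0,0,0],[-0.001,0.0002,0,0,0,0],[0.0069,-0.0012,0.001,0.0152,0.086,0],[0.0068,-0.0012,0.0004,0.0152,0.086,0],[0.0066,-0.0012,0,0.0152,0.086,0],[0,0,0.003,0,0,0],[0,0,0.003,0,0,0],[0,0,0,0,0,0]]]' | grep -E "t:|pos|ori|force"; python3 - <<'E'
from look import *
f=look("scene",[.545,-.055,.122],"s11",w=64,h=48,b=1.3)
g=cv2.cvtColor(f["img"],cv2.COLOR_BGR2GRAY)[226:256,346:386]
print('    ',' '.join('%3d'%c for c in range(346,386)))
for i,r in enumerate(g): print(226+i,' '.join('%3d'%a for a in r))
E
```

```text
t: 26.82
position: [0.5723, -0.0623, 0.2105]
orientation: [-165.1, -0.0, 80.1]
force: [0.5, -0.6, -0.7]
scene 336 217 scale 12.5
     346 347 348 349 350 351 352 353 354 355 356 357 358 359 360 361 362 363 364 365 366 367 368 369 370 371 372 373 374 375 376 377 378 379 380 381 382 383 384 385
226 144 147 146 147 146 146 146 145 146 146 145 142 136 129 125 125 122 123 127 128 125 120 118 118 115 110 101  85  64  57  55  58  66  90 126 158 179 181 167 152
227 145 145 145 144 142 140 139 136 131 126 122 115 108  96  91  88  91 107 125 134 135 131 120 110 108 108 106  97  82  72  74  80  91 120 157 177 183 178 162 149
228 144 143 142 139 132 124 118 112 100  89  81  76  72  64  63  62  76 115 150 165 168 162 145 122 111 108 108 105  98  94  94 100 117 147 173 182 180 169 154 147
229 144 140 134 123 110 101  99  97  80  62  56  58  62  64  65  65  77 117 160 183 189 186 170 145 120 111 108 109 108 107 106 112 133 166 180 179 170 156 147 148
230 136 125 111  98  98 110 129 132 107  75  66  70  73  75  74  73  75  99 144 176 191 192 186 168 144 125 114 111 108 109 109 118 143 169 172 161 14
[... 3413 characters left out ...]
 169 188 195 195 193 195 192 180 149 110  77
252  37  32  36  49  72 101 131 154 170 179 183 183 184 185 185 177 172 177 184 188 188 188 190 193 193 180 147 118 125 158 183 192 193 190 185 174 150 113  77  52
253  40  36  35  36  42  62  86 111 135 153 168 177 185 189 187 180 170 168 176 185 189 188 190 193 193 187 170 152 149 165 180 183 178 170 157 138 111  78  53  40
254  36  37  37  35  36  40  52  68  89 110 131 148 158 165 169 166 161 152 161 177 186 187 188 189 191 191 184 174 168 165 164 158 148 134 113  92  70  53  43  38
255  33  36  37  37  37  38  38  42  53  68  85 101 112 120 127 134 135 129 137 158 170 174 176 175 175 173 169 159 150 138 128 118 108  92  74  57  46  40  40  40
```

```bash
python3 - <<'E'
from h import *
from look import *
from scipy.spatial.transform import Rotation as R
o=bot.get_obs(); p=o["position"]; Rm=R.from_euler("xyz",o["orientation"],degrees=True).as_matrix()
S,K,W=load("s11")
# pick frame: z = -tool z, hook dir = tool frame fixed: at yaw80 h=(-.985,.174,0) -> tool y or -y
z=-Rm[:,2]; y=Rm[:,1]; print("toolz",Rm[:,2],"tooly",y)
h=y if y[0]<0 else -y
foot=p-.0806*z-.0023*h; tip=foot+.01*h
print("h",h,"foot",foot,proj(foot,K,W),"tip",tip,proj(tip,K,W))
a=S[217:265,336:400]; cv2.imwrite("pics/x.png",a)
f=grab_frame("top"); q=proj([.53,-.05,.118],f["intrinsics"],f["world_to_cam"]); X,Y=int(q[0])-24,int(q[1])-24; print(X,Y)
b=f["img"][Y:Y+48,X:X+32]
o=np.hstack([cv2.resize(a[6:42,8:44],(540,540),interpolation=cv2.INTER_CUBIC),cv2.resize(b[:,:],(260,540),interpolation=cv2.INTER_CUBIC)])
cv2.imwrite("pics/crop12.png",np.clip(o*1.4,0,255).astype(np.uint8)); print("scene crop origin",344,223,"scale 15")
E
```

```text
toolz [-0.25409361  0.04438735 -0.96616055] tooly [ 0.9517386  -0.16631247 -0.25794146]
h [-0.9517386   0.16631247  0.25794146] foot [ 0.5539787  -0.05922614  0.13191334] [369.54147    241.36358271] tip [ 0.54446131 -0.05756301  0.13449275] [367.34970457 237.38745128]
260 192
scene crop origin 344 223 scale 15
```

View pics/crop12.png

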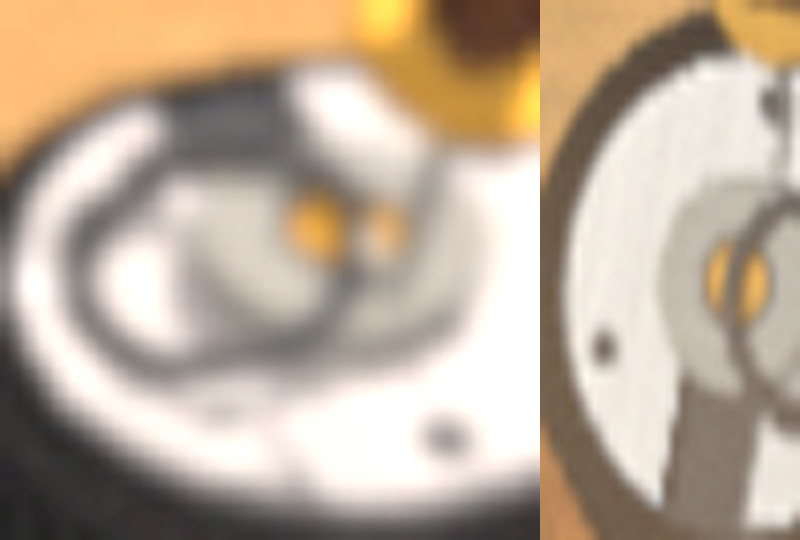

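The crop shows the ring slipped off the hook and lies further to -y. Its right wire crosses the brass dot at scene (365,239), its left side is on the plate at about (349.5,241), and the hook is above it. That's 12 views, so from here I work from numbers. I'll back off and measure the new lie.

```bash
python3 -m jog '[[[0.008,-0.0014,0.008,0,0,0],[0.01,-0.0018,0.01,0,0,0],[0.01,-0.0018,0,0,0,0],[0,0,0,0,0,0]]]' | grep -E "t:|pos|ori|force"; cat > ring.py <<'E'
from h import *
from bench import grab_frame
from scipy.optimize import least_squares
s=lambda g,x,y:float(cv2.getRectSubPix(g,(1,1),(float(x),float(y)))[0,0])
def wire(g,c,rng,step=10,k=1.):
    out=[]
    for a in range(0,360,step):
        d=np.array([np.cos(np.radians(a)),k*np.sin(np.radians(a))]); r=np.arange(*rng,.1)
        p=np.array([s(g,*(c+q*d)) for q in r]); i=p.argmin()
        if 3<i<len(r)-4: out.append((*(c+r[i]*d),a,p[i],min(p[max(0,i-20):i+1].max(),p[i:i+20].max())-p[i]))
    return np.array(out)
def pts(C,n,ang):   # circle r=20.3mm, centre C, tilt rotvec (nx,ny)
    Rm=cv2.Rodrigues(np.array([n[0],n[1],0.]))[0]
    return C+.0203*(np.cos(ang)[:,None]*Rm[:,0]+np.sin(ang)[:,None]*Rm[:,1])
def fit(views,x0):
    ang=np.radians(np.arange(0,360,3))
    def res(x):
        P=pts(x[:3],x[3:],ang); r=[]
        for K,W,q in views:
            uv=np.array([proj(p,K,W) for p in P]); uv2=np.vstack([uv,uv[:1]])
            for a in q:
                i=np.argmin(((uv-a)**2).sum(1)); t=uv2[i+1]-uv[i-1]; nn=np.array([-t[1],t[0]])/np.hypot(*t); r.append(nn@(a-uv[i]))
        return r
    f=least_squares(res,x0,loss="soft_l1",f_scale=.4); return f.x,np.sqrt(np.mean(np.square(res(f.x))))
E
python3 - <<'E'
from ring import *
for n in("scene","top"):
    f=grab_frame(n); np.savez(f"pics/{n}12.npz",**f)
    g=cv2.cvtColor(f["img"],cv2.COLOR_BGR2GRAY); x0,y0=(344,226) if n=="scene" else (274,198)
    print(n,' '.join('%3d'%c for c in range(x0,x0+34)))
    for i,r in enumerate(g[y0:y0+(30 if n=="scene" else 34),x0:x0+34]): print(y0+i,' '.join('%3d'%a for a in r))
E
```

```text
t: 27.42
position: [0.6013, -0.0678, 0.2272]
orientation: [-165.0, -0.0, 80.0]
force: [-0.2, 0.6, -0.8]
scene 344 345 346 347 348 349 350 351 352 353 354 355 356 357 358 359 360 361 362 363 364 365 366 367 368 369 370 371 372 373 374 375 376 377
226 144 146 145 146 145 146 146 146 146 146 146 146 145 142 136 129 126 125 122 123 127 127 129 133 137 137 136 138 140 141 138 140 162 172
227 145 144 144 145 144 144 143 141 139 136 131 126 121 116 106  96  91  89  90 108 125 133 136 140 142 138 129 128 127 128 126 135 158 165
228 145 144 145 144 142 139 132 123 118 111 100  88  81  77  70  66  63  61  75 115 149 164 169 169 169 164 154 148 140 133 127 132 150 153
229 145 145 143 140 133 123 110 100  99  96  79  63  56  59  63  64  66  65  78 115 159 183 189 189 189 187 184 179 171 164 154 145 141 131
230 145 143 138 125 110  98  96 110 130 132 107  76  65  70  72  75  74  73  74 100 144 176 190 193 193 195 195 192 189 188 182 165 140 119
231 142 132 116  96  88 101 128 152 167 162 130  92  75  75  75  76  77  75  73  87 121 159 177 185 187 190 191 192 193 192 186 165 132 108
232 127 106  8
[... 7545 characters left out ...]

227 170 169 153  90  85  91  92  94  99 100  98  90  90  87  88  92 100 111 122 140 141 131 105  86  85  98 129 163 163 134  80  69  72  70
228 170 166 145  89  86  90  88  91  89  88  89  91  92  99  97  86  86  86  90  93  96  88  83  78  88 114 148 165 154  99  71  70  73  71
229 170 158 117  84  90  90  90  91  91  88  88  89 101 125 117  91  84  83  84  90  91  86  82  79  94 129 161 158 132  79  71  73  73  70
230 170 154  95  83  88  90  90  91  91  90  90  90 109 146 148 127 113 108  97 106 115 114 109  99 122 145 157 130  85  71  73  73  73  71
231 170 157  89  84  89  89  91  90  90  90  87  90 114 157 166 161 153 147 135 141 148 150 146 139 152 155 135  93  74  72  71  73  73  70
```

```bash
python3 - <<'E'
from ring import *
V=[]
for n,c,rng,k,ex in(("top12",(292.7,219.2),(7,11.5),1,lambda a:60<a<150),("scene12",(358.2,240.2),(6.5,11),.66,lambda a:150<a<330 and not 150<a<215)):
    im,K,W=load(n); g=cv2.cvtColor(im,cv2.COLOR_BGR2GRAY).astype(np.float32)
    p=wire(g,np.array(c),rng,15,k); p=p[[not ex(a) for a in p[:,2]]]; p=p[p[:,4]>8]
    print(n); print(np.round(p,1).tolist()); V.append((K,W,p[:,:2]))
for x0 in ([.53,-.064,.117,.27,0.],[.53,-.064,.117,0.,0.]):
    x,r=fit(V,x0); print(np.round(x,4),"rms px",r)
    ang=np.radians(np.arange(0,360,30)); 
    for a,p in zip(range(0,360,30),pts(x[:3],x[3:],ang)): print(a,np.round(p,4),"r spig",round(float(np.hypot(p[0]-.53,p[1]+.0476)),4))
E
```

```text
top12
[[302.0, 219.2, 0.0, 94.6, 55.0], [301.0, 221.4, 15.0, 89.4, 52.4], [300.3, 223.6, 30.0, 91.6, 49.5], [299.0, 225.5, 45.0, 93.2, 46.0], [297.5, 227.5, 60.0, 84.2, 25.5], [285.0, 223.6, 150.0, 90.1, 28.2], [284.0, 221.5, 165.0, 86.3, 37.8], [283.5, 216.7, 195.0, 87.4, 34.3], [284.0, 214.2, 210.0, 84.4, 20.9], [286.0, 212.5, 225.0, 82.7, 30.1], [288.0, 211.0, 240.0, 85.9, 28.2], [290.2, 209.9, 255.0, 84.0, 32.3], [292.7, 210.0, 270.0, 83.4, 37.1], [295.2, 210.0, 285.0, 88.4, 57.5], [297.4, 211.0, 300.0, 89.9, 49.3], [299.0, 212.9, 315.0, 93.1, 43.8], [300.5, 214.7, 330.0, 95.6, 53.0], [301.0, 217.0, 345.0, 92.9, 35.6]]
scene12
[[367.0, 240.2, 0.0, 82.0, 32.4], [366.0, 241.6, 15.0, 91.6, 28.2], [366.0, 243.2, 30.0, 96.1, 31.0], [364.9, 244.6, 45.0, 90.2, 13.8], [362.9, 245.6, 60.0, 84.6, 12.7], [360.6, 246.0, 75.0, 88.8, 9.3], [358.2, 246.0, 90.0, 94.7, 14.9], [349.1, 243.7, 150.0, 101.5, 10.7], [349.0, 241.8, 165.0, 101.8, 36.3], [349.0, 240.2, 180.0, 93.8, 47.1], [349.0, 238.6, 195.0, 82.7, 43.7], [350.1, 237.1, 210.0, 81.5, 37.8], [366.9, 236.9, 330.0, 84.6, 9.5], [367.0, 238.6
[... 503 characters left out ...]
0.1076] r spig 0.0353
300 [ 0.5353 -0.0804  0.1098] r spig 0.0333
330 [ 0.5426 -0.0742  0.1143] r spig 0.0294
[ 0.5248 -0.0651  0.118   0.5399 -0.0863] rms px 0.5351586590482238
0 [ 0.545  -0.0656  0.1197] r spig 0.0234
30 [ 0.5421 -0.0568  0.1247] r spig 0.0152
60 [ 0.5345 -0.0503  0.1279] r spig 0.0053
90 [ 0.5243 -0.0477  0.1285] r spig 0.0057
120 [ 0.5143 -0.0498  0.1262] r spig 0.0159
150 [ 0.5071 -0.056   0.1218] r spig 0.0244
180 [ 0.5046 -0.0647  0.1164] r spig 0.0306
210 [ 0.5075 -0.0734  0.1114] r spig 0.0342
240 [ 0.5151 -0.08    0.1082] r spig 0.0356
270 [ 0.5253 -0.0825  0.1076] r spig 0.0353
300 [ 0.5353 -0.0804  0.1098] r spig 0.0333
330 [ 0.5426 -0.0742  0.1143] r spig 0.0294
```

The geometry holds together: centre z ≈ 118, slope about 15°, gap facing -x. The far wire is at x ≈ 0.5445, y ≈ -0.0675, bottom ≈ 114.5–115. There the rod can now go in about 5 mm past the wire beside the spigot. I'll untilt, align the hook to -x and position it.

```bash
python3 -m jog '[[[0,0,0,-0.0152,-0.086,0],[0,0,0,-0.0152,-0.086,0],[0,0,0,-0.0152,-0.086,0],[-0.014,0,0,0,0,0.1745],[-0.014,0,-0.01,0,0,0],[-0.0136,0,-0.012,0,0,0],[0,0,-0.0085,0,0,0],[0,0,0,0,0,0],[0,0,0,0,0,0]]]' | grep -E "t:|pos|ori|force"; python3 - <<'E'
from h import *
from bench import bot, grab_frame
im,K,W=load("scene12"); f=grab_frame("scene"); np.savez("pics/s13.npz",**f)
p=bot.get_obs()["position"]; s=p+[.0023,0,0]
print("pred shank z.13,.145,foot,tip",[np.round(proj([s[0],s[1],z],K,W),1) for z in(.13,.145,p[2]-.0806)],proj([s[0]-.01,s[1],p[2]-.0806],K,W))
d=cv2.subtract(cv2.cvtColor(im,6),cv2.cvtColor(f["img"],6)).astype(int)[236:258,352:378]
print('    ',' '.join('%3d'%c for c in range(352,378)))
for i,r in enumerate(d): print(236+i,' '.join('%3d'%a for a in r))
E
```

```text
t: 28.65
position: [0.5599, -0.0674, 0.1974]
orientation: [179.9, -0.0, 90.1]
force: [0.4, -1.0, -0.5]
pred shank z.13,.145,foot,tip [array([368.7, 246. ]), array([369.3, 240.2]), array([368.2, 250.9])] [365.1530095  248.05748172]
     352 353 354 355 356 357 358 359 360 361 362 363 364 365 366 367 368 369 370 371 372 373 374 375 376 377
236   0   1   0   0   0   0   0   1   0   0   0   0   0   0   0   0   7  18  24  21  21  17  18  19  14   8
237   1   0   0   0   1   0   0   0   0   1   0   0   0   0   0   0   5  19  17  11   8   6   3   3   2   1
238   1   0   1   0   1   0   0   0   0   0   1   0   0   0   0   0  10  20  13   3   1   1   0   0   1   0
239   0   0   1   0   0   0   0   0   2   1   1   0   0   1   0   1   8  17  10   1   0   0   1   0   0   0
240   0   0   0   0   1   1   1   0   0   0   0   0   0   0   0   0  11  23  19   5   0   0   0   0   0   0
241   0   1   0   1   0   1   0   0   0   0   1   0   0   0   0   3  19  30  28  13   3   1   0   0   0   0
242   0   1   0   1   0   0   0   0   0   0   0   0   1   0   0   6  21  35  28  11   2   0   0   0   0   0
243 
[... 915 characters left out ...]
  10  23  44  64  55  22   3   0   0   0   0   0   0
252   1   0   1   0   0   0   0   1   0   0   0   4  12  11  11  23  39  38  18   3   0   0   0   0   0   1
253   0   0   1   0   0   0   0   0   1   0   0   8  21  21  13   9  16  17   9   2   0   1   1   0   0   0
254   0   0   0   0   0   0   0   1   0   1   1   6  18  23  17   8   3   3   2   0   0   0   0   0   1   0
255   0   3   0   0   0   0   0   0   1   0   0   1   6  15  18  10   1   0   0   1   0   0   0   1   0   0
256   0   1   0   0   0   0   0   0   1   0   1   0   2   9  12   8   1   0   0   0   0   0   1   0   1   0
257   1   0   0   0   0   2   0   0   0   0   0   0   0   4   6   5   1   1   0   1   1   0   1   4   0   1
```

The difference image puts the shank at column ~369, foot at (368.3,250.5) and tip at (365,249), all as predicted. I'll lower and slide in.

```bash
python3 -m jog '[[[0,0,-0.002,0,0,0],[0,0,-0.0022,0,0,0],[0,0,0,0,0,0],[-0.002,0,0,0,0,0],[-0.002,0,0,0,0,0],[-0.002,0,0,0,0,0],[-0.0015,0,0,0,0,0],[-0.001,0,0,0,0,0],[-0.001,0,0,0,0,0],[0,0,0,0,0,0]]]' | grep -E "t:|pos|ori|force"; python3 -m jog '[[[-0.0005,0,0,0,0,0],[-0.0005,0,0,0,0,0],[0,0,0,0,0,0]]]' | grep -E "pos|force"; cat > df.py <<'E'
import sys
from h import *
from bench import bot, grab_frame
a,b=sys.argv[1:3]; x0,y0,w,hh=map(int,sys.argv[3:7])
im=load(a)[0]; f=grab_frame("scene"); np.savez(f"pics/{b}.npz",**f)
d=cv2.cvtColor(im,6).astype(int)-cv2.cvtColor(f["img"],6).astype(int); d=d[y0:y0+hh,x0:x0+w]
print('    ',' '.join('%3d'%c for c in range(x0,x0+w)))
for i,r in enumerate(d): print(y0+i,' '.join('  .' if abs(v)<6 else '%3d'%v for v in r))
E
python3 df.py scene12 s14 344 228 34 28
```

```text
t: 29.95
position: [0.5496, -0.0676, 0.1929]
orientation: [-180.0, 0.0, 90.1]
force: [0.3, 0.4, -1.3]
position: [0.5486, -0.0676, 0.1929]
force: [-0.0, 0.1, -0.5]
     344 345 346 347 348 349 350 351 352 353 354 355 356 357 358 359 360 361 362 363 364 365 366 367 368 369 370 371 372 373 374 375 376 377
228   .   .   .   .   .   .   .   .   .   .   .   .   .   . -23 -39 -47 -44 -18  36  87 112 119 116 115 107  86  56  18 -11 -22 -10  15  19
229   .   .   .   .   .   .   .   .   .   .   .   .   .   . -17 -30 -36 -37 -22  23  80 116 128 128 120 107  89  60  34  16   .   .   .   .
230   .   .   .   .   .   .   .   .   .   .   .   .   .   .  -7 -16 -25 -30 -29   .  50  91 110 109  96  82  66  51  41  39  31  11 -15 -29
231   .   .   .   .   .   .   .   .   .   .   .   .   .   .   . -10 -17 -27 -30 -17  19  61  82  81  66  51  44  42  44  44  40  19 -16 -47
232   .   .   .   .   .   .   .   .   .   .   .   .   .   .   .   . -15 -24 -29 -21   .  31  54  54  39  31  35  40  45  44  34  18  -7 -36
233   .   .   .   .   .   .   .   .   .   .   .   .   .   .   .   .  -8 -18 -25 -23 -13   .  26 
[... 2423 characters left out ...]

251   .   .   .   .   .   .   .   .   .   .   .   .   .   .   .   .   .   .  15  34  38  24   9   .   .   .   .   .   .   .   .   .   .   .
252   .   .   .   .   .   .   .   .   .   .   .   .   .   .   .   .   7  16  26  32  22   8   .   .   .   .   .   .   .   .   .   .   .   .
253   .   .   .   .   .   .   .   .   .   .   .   .   .   .   .   .  16  31  30  23  10   .   .   .   .   .   .   .   .   .   .   .   .   .
254   .   .   .   .   .   .   .   .   .   .   .   .   .   .   .   6  19  27  19   9   .   .   .   .   .   .   .   .   .   .   .   .   .   .
255   .   .   .   .   .   .   .   .   .   .   .   .   .   .   .   .  10  11   .   .   .   .   .   .   .   .   .   .   .   .   .   .   .   .
```

The ring is unmoved and the rod is under the far wire, with the foot at (364,250.5). I'll go slightly deeper, lift 4 mm, then tilt the tip up while lifting, checking as I go.

```bash
python3 -m jog '[[[-0.0005,0,0,0,0,0],[-0.0005,0,0,0,0,0],[0,0,0,0,0,0]]]' | grep -E "pos|force"; python3 -m jog '[[[0,0,0.001,0,0,0],[0,0,0.001,0,0,0],[0,0,0.001,0,0,0],[0,0,0.001,0,0,0],[0.007,0,0.001,0,0.0873,0],[0.0069,0,0.0005,0,0.0873,0],[0.0067,0,0,0,0.0873,0],[0,0,0,0,0,0]]]' | grep -E "t:|pos|ori|force";python3 df.py scene12 s15 344 228 34 28
```

```text
position: [0.5476, -0.0676, 0.1929]
force: [0.1, 0.2, -1.1]
t: 31.75
position: [0.5694, -0.0673, 0.1973]
orientation: [-165.0, -0.1, 90.0]
force: [0.3, 0.3, -1.9]
     344 345 346 347 348 349 350 351 352 353 354 355 356 357 358 359 360 361 362 363 364 365 366 367 368 369 370 371 372 373 374 375 376 377
228   .   .   .   .   .   .   .   .   .   .   .   .   .   .   .   .   .   .   .   . -12 -16   .  24  74 107 102  93  84  83  78  85 102  77
229   .   .   .   .   .   .   .   .   .   .   .   .   .   .   .   .   .   .   .   .  -7   .  21  53  94 130 141 134 123 116 107  99  87  32
230   .   .   .   .   .   .   .   8   9   7   .   .   .   .   .   .   .   .   . -17 -21   .  34  66  97 130 147 146 142 138 135 116  69   .
231   .   .   .   .   .  10  16  28  29  21  14   7   .   .   .   .   .   .  -6 -27 -39 -12  31  68  90 113 130 141 145 142 132  97  29 -41
232   .   .   .   .   9  26  39  54  53  40  21   .   .   .   .   .   .   .   . -19 -31 -14  25  55  68  81 102 122 132 126  99  44 -23 -67
233   .   .   .   9  16  41  63  76  60  24  -9 -24 -16   .   .  -7 -11   .   .   . -14  -7  16 
[... 2423 characters left out ...]

251   .   .   .   .   .   .   .   .   .   .   .   . -10 -17 -26 -23   .  26  37  27  10   .   .   .   .   .   .   .   .   .   .   .   .   .
252   .   .   .   .   .   .   .   .   .   .   .   .   .   .  -8   .   6  27  47  39  17   .   .   .   .   .   .   .   .   .   .   .   .   .
253   .   .   .   .   .   .   .   .   .   .   .   .   .   .   .   .   .  23  41  32  12   .   .   .   .   .   .   .   .   .   .   .   .   .
254   .   .   .   .   .   .   .   .   .   .   .   .   .   .   .   .   .  22  31  18   .   .   .   .   .   .   .   .   .   .   .   .   .   .
255   .   .   .   .   .   .   .   .   .   .   .   .   .   .   .   .   .  13  17   9   .   .   .   .   .   .   .   .   .   .   .   .   .   .
```

```bash
python3 - <<'E'
from ring import *
from bench import bot
f=grab_frame("top"); np.savez("pics/top15.npz",**f); g=cv2.cvtColor(f["img"],6)
x0,y0=278,200
print('    ',' '.join('%3d'%c for c in range(x0,x0+34)))
for i,r in enumerate(g[y0:y0+40,x0:x0+34]): print(y0+i,' '.join('%3d'%a for a in r))
K,W=f["intrinsics"],f["world_to_cam"]
o=bot.get_obs(); p=o["position"]; z=np.array([.2588,0,.9659]); h=np.array([-.9659,0,.2588])
foot=p-.0806*z-.0023*h; tip=foot+.01*h; print(foot,tip,proj(foot,K,W),proj(tip,K,W))
E
```

```text
278 279 280 281 282 283 284 285 286 287 288 289 290 291 292 293 294 295 296 297 298 299 300 301 302 303 304 305 306 307 308 309 310 311
200 171 169 169 169 165 168 169 171 155 106  96 111 117 125 123 120 117 125 115  93  59  57  63  67  66  68  70  70  71  70  72  72  72  71
201 170 167 170 167 167 167 169 169 155 104  79  96 129 143 136 111 108 139 139 121  77  57  61  65  68  68  69  70  71  70  71  71  72  71
202 168 167 169 166 165 169 170 172 161 134 105 122 159 168 160 120 113 160 163 156 122  80  62  65  66  67  70  68  70  70  71  72  71  72
203 168 168 167 165 165 167 169 170 167 160 145 154 170 169 162 126 111 154 165 166 155 122  80  68  64  69  68  68  72  71  71  72  71  72
204 167 169 167 165 167 168 170 169 167 168 170 170 169 168 160 125 106 143 163 164 161 148 107  83  66  66  67  68  69  71  71  72  72  73
205 167 169 167 164 167 168 169 168 167 168 171 171 168 168 157 124 106 139 162 157 146 148 142 125  75  66  70  69  69  71  71  71  73  71
206 168 167 166 167 164 168 168 167 167 168 170 169 168 168 159 130 109 133 158 139 127 150 166 153  93  68  69  70  70  72 
[... 4067 characters left out ...]
  84  86
236  87  88  89  88  88  88  93 123 164 167 165 166 166 164 161 145 130 100  79  73  71  70  71  72  72  70  69  68  69  69  73  83  85  84
237  88  88  88  88  87  89  97 131 163 168 167 170 165 144 130 103  87  73  69  70  72  73  71  73  70  69  70  68  68  70  78  86  84  83
238  84  86  87  87  85  89  98 125 143 144 142 146 136  98  83  77  72  69  72  73  74  73  71  72  68  68  67  67  68  75  81  84  84  83
239  75  78  81  83  82  82  86  93  95  94  86  85  80  75  71  71  72  71  72  72  71  71  71  70  67  69  69  67  74  81  86  85  85  82
[ 0.54930304 -0.06737542  0.11971192] [ 0.53964404 -0.06737542  0.12229992] [293.40407079 207.03377729] [293.3754386  211.50444763]
```

```bash
python3 - <<'E'
from ring import *
V=[]
for n,c,rng,k,ex in(("top15",(293.6,221.8),(7.5,11.5),1,lambda a:60<a<160),("s15",(355.4,238.2),(6.5,11),.68,lambda a:215<a<330)):
    im,K,W=load(n); g=cv2.cvtColor(im,cv2.COLOR_BGR2GRAY).astype(np.float32)
    p=wire(g,np.array(c),rng,15,k); p=p[[not ex(a) for a in p[:,2]]]; p=p[p[:,4]>8]
    print(n); print(np.round(p[:,[0,1,2,4]],1).tolist()); V.append((K,W,p[:,:2]))
x,r=fit(V,[.522,-.067,.117,.2,0.]); print(np.round(x,4),"rms px",r)
ang=np.radians(np.arange(0,360,30)); 
for a,p in zip(range(0,360,30),pts(x[:3],x[3:],ang)): print(a,np.round(p,4),"r spig",round(float(np.hypot(p[0]-.53,p[1]+.0476)),4), [np.round(proj(p,K,W),1) for K,W,_ in V])
g=cv2.cvtColor(load("s15")[0],6); print('    ',' '.join('%3d'%c for c in range(340,376)))
for i,r in enumerate(g[228:252,340:376]): print(228+i,' '.join('%3d'%a for a in r))
E
```

```text
top15
[[303.0, 221.8, 0.0, 32.2], [302.0, 224.1, 15.0, 23.9], [299.8, 228.0, 45.0, 35.2], [298.0, 229.4, 60.0, 13.3], [285.0, 224.1, 165.0, 25.8], [284.0, 221.8, 180.0, 33.8], [284.0, 219.2, 195.0, 23.2], [285.0, 216.8, 210.0, 22.9], [286.8, 215.0, 225.0, 23.0], [288.6, 213.1, 240.0, 30.4], [291.0, 212.0, 255.0, 26.9], [293.6, 212.0, 270.0, 29.2], [296.2, 212.0, 285.0, 28.7], [298.7, 213.1, 300.0, 43.2], [300.3, 215.1, 315.0, 55.1], [302.0, 217.0, 330.0, 51.3], [302.0, 219.5, 345.0, 38.7]]
s15
[[365.0, 238.2, 0.0, 18.0], [365.0, 239.9, 15.0, 10.6], [364.0, 241.6, 30.0, 11.6], [362.5, 243.0, 45.0, 10.5], [358.1, 245.0, 75.0, 9.4], [348.0, 243.2, 135.0, 8.6], [347.0, 241.5, 150.0, 33.7], [347.0, 239.7, 165.0, 22.7], [364.0, 234.8, 330.0, 12.0], [365.0, 236.5, 345.0, 14.6]]
[ 0.5201 -0.0683  0.1246  0.2629  0.3225] rms px 0.6048807403294021
0 [ 0.5394 -0.0675  0.1183] r spig 0.022 [array([293.5, 212. ]), array([361.2, 243.9])]
30 [ 0.5372 -0.0578  0.1217] r spig 0.0125 [array([288.6, 212.8]), array([364.6, 240.3])]
60 [ 0.5305 -0.0509  0.1259] r spig 0.0033 [array([285. , 215.8]), array
[... 3836 characters left out ...]
 166 148 137 143 146 146 147 153 156 152 145 133 125 125 123 119 112 115 124 130 136 146 153 170 186 192 194
248  49  33  36  39  36  40  76 125 166 178 168 153 155 159 160 165 170 168 164 158 144 141 145 138 125 126 143 158 163 169 176 178 186 194 196 195
249  46  31  37  39  37  33  50  94 140 165 172 169 166 165 167 170 174 167 164 165 159 157 163 162 156 157 172 184 189 191 194 192 189 189 192 194
250  45  30  33  37  38  35  37  63  97 128 152 170 177 180 181 182 181 176 177 179 170 160 162 171 178 182 187 191 194 196 197 191 177 170 176 187
251  45  26  29  35  37  36  34  39  57  84 114 146 166 178 184 188 187 186 188 187 174 153 145 158 177 187 189 191 193 194 194 182 154 134 144 169
```

The ring slid off the tip towards -x as its front rose, because entering from outside lets it slide off. From inside, with the hook pointing +x and the shank within the ring, it will slide towards the shank and stay captured. I'll retreat, untilt and turn the hook back to +x.

```bash
python3 -m jog '[[[0.009,0,0.002,0,0,0],[0.009,0,0.012,0,0,0],[0,0,0.015,0,-0.0873,0],[0,0,0.006,0,-0.0873,0],[0,0,0,0,-0.0873,0],[0,0,0,0,0,-0.1848],[0,0,0,0,0,-0.1848],[0,0,0,0,0,-0.1848],[0,0,0,0,0,-0.1848],[0,0,0,0,0,-0.1848]]]' | grep -E "t:|pos|ori"; python3 -m jog '[[[-0.005,0,0,0,0,-0.1848],[-0.005,0,0,0,0,-0.1848],[-0.005,0,0,0,0,-0.1848],[-0.005,0,0,0,0,-0.1848],[-0.005,0,0,0,0,-0.1848],[-0.005,0,0,0,0,-0.1848],[-0.005,0,0,0,0,-0.1848],[-0.005,0,0,0,0,-0.1848],[-0.005,0,0,0,0,-0.1848],[-0.005,0,0,0,0,-0.1848]]]' | grep -E "pos"; python3 -m jog '[[[-0.005,0,0,0,0,-0.1848],[-0.005,0,0,0,0,-0.1848],[0,0,0,0,0,0],[0,0,0,0,0,0]]]' | grep -E "t:|pos|ori|force"; python3 - <<'E'
from ring import *
for n,x0,y0,w,h in (("top",278,204,34,32),("scene",340,226,36,26)):
    f=grab_frame(n); np.savez(f"pics/{n}16.npz",**f); g=cv2.cvtColor(f["img"],6)
    print('    ',' '.join('%3d'%c for c in range(x0,x0+w)))
    for i,r in enumerate(g[y0:y0+h,x0:x0+w]): print(y0+i,' '.join('%3d'%a for a in r))
E
```

```text
t: 33.1
position: [0.5862, -0.0676, 0.2342]
orientation: [179.9, -0.0, 36.8]
position: [0.536, -0.0673, 0.2342]
t: 34.85
position: [0.5265, -0.0674, 0.2338]
orientation: [-179.9, 0.0, -89.8]
force: [-0.0, 0.1, -1.6]
     278 279 280 281 282 283 284 285 286 287 288 289 290 291 292 293 294 295 296 297 298 299 300 301 302 303 304 305 306 307 308 309 310 311
204  55  54  53  53  52  54  51  52  49  50  50  50  51  50  49  48  49  51  48  49  50  49  48  48  49  50  47  46  46  47  46  49  45  47
205  53  53  54  54  51  54  53  52  52  51  50  50  49  48  50  49  50  51  48  50  52  49  52  51  51  49  49  48  45  47  45  47  48  48
206  55  54  54  55  53  51  54  53  51  51  51  50  52  50  50  50  51  51  51  50  50  49  49  49  51  52  49  50  47  47  48  48  46  50
207  53  53  53  53  55  51  53  53  50  52  49  52  51  52  52  53  50  52  52  48  49  49  50  51  52  49  48  50  51  47  47  49  53  52
208  54  55  53  53  52  54  52  52  54  52  50  51  52  54  50  49  51  52  49  47  47  50  50  52  49  50  49  47  51  50  49  52  59  66
209  56  54  53  54  51  54  53  51  51  51
[... 7033 characters left out ...]
 166 146 136 143 146 145 148 152 155 153 145 132 124 125 122 117 117 124 126 130 136 144 152 170 185 192 194
248  48  33  37  38  34  41  74 125 165 178 167 154 155 157 160 164 170 168 162 157 145 140 143 141 134 138 150 159 163 167 175 177 185 192 195 195
249  45  32  35  38  37  34  51  93 140 164 170 167 165 165 166 171 173 166 163 165 162 163 168 166 160 163 174 183 187 190 193 190 189 189 190 193
250  45  30  35  36  36  34  37  61  97 126 152 169 177 179 180 181 181 174 176 182 181 183 183 182 180 183 187 191 193 195 196 190 177 169 175 187
251  45  28  29  34  37  38  34  39  57  83 114 143 166 178 184 186 187 186 187 190 189 188 187 187 187 187 188 189 193 194 194 181 155 134 144 168
```

The ring lies unchanged since then, on the spigot rim and the plate edge with centre ≈ (0.5205,-0.0675). At y ≈ -0.0728 its far (+x) wire has its bottom at about 116. I'll lower the hook inside the ring, go under it pointing +x, and lift.

```bash
python3 -m jog '[[[0.0003,-0.0054,-0.012,0,0,0],[0,0,-0.014,0,0,0],[0,0,-0.01,0,0,0],[0,0,-0.004,0,0,0],[0,0,0,0,0,0],[0,0,0,0,0,0]]]' | grep -E "t:|pos|force"; python3 df.py scene16 s17 344 232 30 22
```

```text
t: 35.7
position: [0.5269, -0.073, 0.1936]
force: [0.2, 0.3, -0.0]
     344 345 346 347 348 349 350 351 352 353 354 355 356 357 358 359 360 361 362 363 364 365 366 367 368 369 370 371 372 373
232   .   .   .   .   .   .   .   .   .   .  -9 -17 -17  -6   .   .   .   .   .   .   .   .   .   .   .   .   .   .   .   .
233   .   .   .   .   .   .   .   .   .   .   6   .   .   .   .   .   .   .   .   .   .   .   .   .   .   .   .   .   .   .
234   .   .   .   .   .   .   .   .   .   8  28  35  19   .   .   .   .   .   .   .   .   .   .   .   .   .   .   .   .   .
235   .   .   .   .   .   7   .   .   .  10  35  46  25   .   .   .   .   .   .   .   .   .   .   .   .   .   .   .   .   .
236   .   .   .   .   .   .   .   .   .   .  28  40  19   .   .   .   .   .   .   .   .   .   .   .   .   .   .   .   .   .
237   .   .   .   .   .   .   .   .   .   .  21  34  19   .   .   .   .   .   .   .   .   .   .   .   .   .   .   .   .   .
238   .   .   .   .   .   .   .   .   .   8  29  43  23   .   .   .   .   .   .   .   .   .   .   .   .   .   .   .   .   .
239   .   .   .   .   .   .   .   .   . 
[... 1119 characters left out ...]
   .   .   .   .   .   .   .   .   .   .   .   .   .   .   .   .   .   .   .   .
249   .   .   .  15  27  16   .   .   .   .   .   .   .   .   .   .   .   .   .   .   .   .   .   .   .   .   .   .   .   .
250   .   .   .   7  11   .   .   .   .   .   .   .   .   .   .   .   .   .   .   .   .   .   .   .   .   .   .   .   .   .
251   .   .   .   .   .   .   .   .   .   .   .   .   .   .   .   .   .   .   .   .   .   .   .   .   .   .   .   .   .   .
252   .   .   .   .   .   .   .   .   .   .   .   .   .   .   .   .   .   .   .   .   .   .   .   .   .   .   .   .   .   .
253   .   .   .   .   .   .   .   .   .   .   .   .   .   .   .   .   .   .   .   .   .   .   .   .   .   .   .   .   .   .
```

```bash
python3 -m jog '[[[0.0015,0,0,0,0,0],[0.0015,0,0,0,0,0],[0.0015,0,0,0,0,0],[0.0015,0,0,0,0,0],[0.0015,0,0,0,0,0],[0,0,0,0,0,0]]]' | grep -E "t:|pos|force"; python3 df.py scene16 s18 344 232 30 22
```

```text
t: 36.5
position: [0.5342, -0.073, 0.1934]
force: [0.5, -0.4, -1.2]
     344 345 346 347 348 349 350 351 352 353 354 355 356 357 358 359 360 361 362 363 364 365 366 367 368 369 370 371 372 373
232   .   .   .   .   .   .   .   .   .   .   .   . -11 -22 -20  -8   .   .   .   .   .   .   .   .   .   .   .   .   .   .
233   .   .   .   .   .   .   .   .   .   .   .   .  -7 -19 -17  -6   .   .   .   .   .   .   .   .   .   .   .   .   .   .
234   .   .   .   .   .   .   .   .   .   .   .   .   .   .   .   .   .   .   .   .   .   .   .   .   .   .   .   .   .   .
235   .   .   .   .   .   6   .   .   .   .   .   .   9  14   9   .   .   .   .   .   .   .   .   .   .   .   .   .   .   .
236   .   .   .   .   .   .   .   .   .   .   .   .  15  24  15   .   .   .   .   .   .   .   .   .   .   .   .   .   .   .
237   .   .   .   .   .   .   .   .   .   .   .   .  14  24  16   .   .   .   .   .   .   .   .   .   .   .   .   .   .   .
238   .   .   .   .   .   .   .   .   .   .   .   .   9  20  10   .   .   .   .   .   .   .   .   .   .   .   .   .   .   .
239   .   .   .   .   .   .   .   .   .
[... 1120 characters left out ...]
  13   9   7  18  25  21  10   .   .   .   .   .   .   .   .   .   .   .   .   .
249   .   .   .   .   .   .  13  24  19   8   .   .   .   .   6   .   .   .   .   .   .   .   .   .   .   .   .   .   .   .
250   .   .   .   .   .   7  22  31  23   7   .   .   .   .   .   .   .   .   .   .   .   .   .   .   .   .   .   .   .   .
251   .   .   .   .   .   6  16  17  11   .   .   .   .   .   .   .   .   .   .   .   .   .   .   .   .   .   .   .   .   .
252   .   .   .   .   .   .   .   6   .   .   .   .   .   .   .   .   .   .   .   .   .   .   .   .   .   .   .   .   .   .
253   .   .   .   .   .   .   .   .   .   .   .   .   .   .   .   .   .   .   .   .   .   .   .   .   .   .   .   .   .   .
```

The tip now shows in front of the wire at (358.5,247), the ring hasn't moved and the rod is under it with the shank inside. One more mm in, then I'll lift.

```bash
python3 -m jog '[[[0.001,0,0,0,0,0],[0,0,0.0012,0,0,0],[0,0,0.0015,0,0,0],[0,0,0.0015,0,0,0],[0,0,0.0015,0,0,0],[0,0,0.002,0,0,0],[0,0,0.002,0,0,0],[0,0,0.002,0,0,0],[0,0,0.002,0,0,0],[0,0,0,0,0,0]]]' | grep -E "t:|pos|force"; python3 df.py scene16 s19 340 226 34 26
```

```text
t: 37.8
position: [0.5352, -0.073, 0.2073]
force: [0.3, 0.0, -0.5]
     340 341 342 343 344 345 346 347 348 349 350 351 352 353 354 355 356 357 358 359 360 361 362 363 364 365 366 367 368 369 370 371 372 373
226   .   .   .   .   .   .   .   .   .   .   .   .   .   .   .   .   .   .   8  18  12   .   .   .   .   .   .   .   .   .   .   .   .   .
227   .   .   .   .   .   .   .   .   .   .   .   .   .   .   .   .   .   .  10  29  28  11   .   .   .   .   .   .   .   .   .   .   .   .
228   .   .   .   .   .   .   .   .   .   .   .   .   .   .   .   .   . -10   .  29  43  26   .   .   .   .   .   .   .   .   .   .   .   .
229   .   .   .   .   .   .   .   .   .   .   .   .   .   .   .   .  -6 -19 -16   9  32  22   .   .   .   .   .   .   .   .   .   .   .   .
230   .   .   .   .   .   .   .   .   .   .   . -10  -9  -9  -9   .  -7 -18 -23  -8   8   8   .   .   .   .   .   .   .   .   .   .   .   .
231   .   .   .   .   .   .   .   .   . -11 -19 -29 -32 -31 -26 -16 -10 -21 -25 -13   .   .   .   7   .   .   .   .   .   .   .   .   .   .
232   .   .   .   .   .   .   .   . -10 -26 -39 -54 
[... 2047 characters left out ...]

247   .   .   .   8   .   .   .   . -10 -26 -44 -51 -41 -38 -43 -42 -34 -13   6   . -14 -18  -7   .   .   .   .   .   .   .   .   .   .   .
248   .   .   .   8   .   .   .   .   .  -9 -22 -30 -17 -10 -15 -18  -7   6   6   . -25 -27 -13   .   .   .   .   .   .   .   .   .   .   .
249   .   .   .   6   6   .   .   .   .   .   .  -6   9  21  15  10  12   7  -6 -16 -23 -21 -10   .   .   .   .   .   .   .   .   .   .   .
250   .   .   6   7   .   .   .   .   .   .  10  19  38  46  43  37  25   8   .  -7  -9   .   .   .   .   .   .   .   .   .   .   .   .   .
251   .   .   .   .   8   7   .   .   .   .  15  28  41  39  37  34  22   6   .   .   .   .   .   .   .   .   .   .   .   .   .   .   .   .
```

The front wire has risen from row 245 to row 241, so the ring is riding on the hook. I'll keep lifting with a slow tip-up tilt of 10°.

```bash
python3 -m jog '[[[-0.0014,0,0.003,0,-0.0175,0],[-0.0014,0,0.004,0,-0.0175,0],[-0.0014,0,0.005,0,-0.0175,0],[-0.0014,0,0.005,0,-0.0175,0],[-0.0014,0,0.006,0,-0.0175,0],[-0.0014,0,0.006,0,-0.0175,0],[-0.0014,0,0.006,0,-0.0175,0],[-0.0014,0,0.006,0,-0.0175,0],[-0.0014,0,0.006,0,-0.0175,0],[-0.0014,0,0.006,0,-0.0175,0]]]' | grep -E "t:|pos|ori|force"; python3 - <<'E'
from h import *
from bench import bot, grab_frame
from scipy.spatial.transform import Rotation as R
f=grab_frame("scene"); np.savez("pics/s20.npz",**f); K,W=f["intrinsics"],f["world_to_cam"]
o=bot.get_obs(); p=o["position"]; Rm=R.from_euler("xyz",o["orientation"],degrees=True).as_matrix(); z=-Rm[:,2]; h=Rm[:,1]*np.sign(Rm[0,1])
foot=p-.0806*z-.0023*h; print(h,foot,proj(foot,K,W),"tip",proj(foot+.01*h,K,W),"bottom",proj(foot+[.004,0,-.043],K,W))
a=cv2.cvtColor(f["img"],6); q=proj(foot,K,W).astype(int); x0,y0=q[0]-18,q[1]-6
print('    ',' '.join('%3d'%c for c in range(x0,x0+36)))
for i,r in enumerate(a[y0:y0+36,x0:x0+36]): print(y0+i,' '.join('%3d'%v for v in r))
E
```

```text
t: 39.1
position: [0.5209, -0.073, 0.2605]
orientation: [-169.9, -0.0, -89.9]
force: [-0.8, -0.5, -1.2]
[9.84311891e-01 6.81320476e-04 1.76435930e-01] [ 0.53269787 -0.07315012  0.18151446] [358.86100341 218.23247208] tip [362.03546548 220.2422536 ] bottom [358.75020905 236.46730274]
     340 341 342 343 344 345 346 347 348 349 350 351 352 353 354 355 356 357 358 359 360 361 362 363 364 365 366 367 368 369 370 371 372 373 374 375
212 142 143 143 142 142 141 140 140 140 142 142 143 144 144 144 144 140 129 120 124 136 142 145 144 144 143 142 142 143 146 147 146 146 145 145 145
213 144 144 142 142 142 140 141 141 142 143 144 144 144 144 144 143 140 128 120 124 135 141 142 141 140 140 142 143 144 146 148 148 146 145 145 145
214 145 144 143 143 141 141 141 142 144 145 144 143 143 142 142 142 138 127 118 122 135 139 138 137 137 139 142 142 146 146 147 147 148 146 147 146
215 144 144 143 143 141 141 141 142 143 143 142 142 141 141 142 142 137 126 117 121 130 131 128 127 130 134 139 142 145 146 146 147 147 147 148 149
216 144 143 143 143 141 142 141 141 141 141 141 141 142 141 141 140 138 129
[... 3960 characters left out ...]
 185 186 186 187 188 182 157 133 118 109 107 114 125 135 143 146 149 149 149 149 148 147 144 136 129 134 161
244  60  37  37  38  72 128 171 190 190 187 184 185 186 187 184 169 145 128 115 108 106 109 118 127 132 136 138 138 138 136 132 127 119 117 136 168
245  60  36  37  37  56 107 161 186 190 189 185 185 186 187 187 181 167 145 128 116 111 108 108 111 113 117 120 119 119 118 114 113 117 130 154 179
246  58  37  35  37  44  85 138 174 188 191 186 185 185 186 188 187 182 165 147 134 127 120 113 110 109 109 110 111 111 113 116 124 143 162 178 188
247  55  37  37  38  37  60 105 150 181 190 188 186 185 186 186 188 187 182 169 160 154 142 131 121 117 117 124 127 130 134 143 151 168 184 191 193
```

The ring hangs cleanly from the hook: top wire at about (361,217), bottom at about (355,234.5) in scene. I'll confirm the dish from the second view, then carry the ring there gently.

```bash
python3 - <<'E'
from h import *
S,Ks,Ts=load("scene0"); T,Kt,Tt=load("top0")
for im,K,W,b in((S,Ks,Ts,(405,190,75,55)),(T,Kt,Tt,(115,210,80,85))):
    x,y,w,h=b; m=cv2.inRange(cv2.cvtColor(im,40),(0,0,135),(180,75,255)); k=np.zeros_like(m); k[y:y+h,x:x+w]=m[y:y+h,x:x+w]
    c=max(cv2.findContours(k,0,1)[0],key=cv2.contourArea); pts=np.array([onz(p[0],.022,K,W)[:2] for p in c],np.float32); print(cv2.minEnclosingCircle(pts),cv2.fitEllipse(pts))
E
python3 -m jog '[[[-0.002,0.006,0,0,0,0],[-0.004,0.012,0,0,0,0],[-0.005,0.018,0,0,0,0],[-0.006,0.022,0,0,0,0],[-0.006,0.024,0,0,0,0],[-0.006,0.024,0,0,0,0],[-0.006,0.024,0,0,0,0],[-0.006,0.024,0,0,0,0],[-0.006,0.024,0,0,0,0],[-0.006,0.024,0,0,0,0]]]' | grep -E "t:|pos|ori"; python3 -m jog '[[[-0.006,0.024,0,0,0,0],[-0.006,0.024,0,0,0,0],[-0.006,0.022,0,0,0,0],[-0.005,0.018,-0.004,0,0,0],[-0.004,0.014,-0.01,0,0,0],[-0.003,0.0112,-0.014,0,0,0],[0,0,-0.014,0,0,0],[0,0,-0.01,0,0,0],[0,0,-0.006,0,0,0],[0,0,0,0,0,0]]]' | grep -E "t:|pos|ori|force"
```

```text
((0.47606146335601807, 0.23779883980751038), 0.07028144598007202) ((0.4758260250091553, 0.2373262494802475), (0.13286717236042023, 0.13667267560958862), 50.676475524902344)
((0.47405409812927246, 0.2398645132780075), 0.06805415451526642) ((0.4739455580711365, 0.23961839079856873), (0.13333387672901154, 0.13375820219516754), 87.98949432373047)
t: 40.4
position: [0.4671, 0.1309, 0.2598]
orientation: [-170.0, 0.0, -89.9]
t: 41.65
position: [0.4379, 0.242, 0.2017]
orientation: [-170.0, -0.0, -90.0]
force: [0.2, -0.0, -1.1]
```

```bash
python3 - <<'E'
from h import *
from bench import bot, grab_frame
from scipy.spatial.transform import Rotation as R
f=grab_frame("scene"); np.savez("pics/s21.npz",**f); K,W=f["intrinsics"],f["world_to_cam"]
o=bot.get_obs(); p=o["position"]; Rm=R.from_euler("xyz",o["orientation"],degrees=True).as_matrix(); z=-Rm[:,2]; h=Rm[:,1]*np.sign(Rm[0,1])
foot=p-.0806*z-.0023*h; print(foot,proj(foot,K,W),"tip",proj(foot+.01*h,K,W),"bottom",proj(foot+[.004,0,-.038],K,W))
a=cv2.cvtColor(f["img"],6); q=proj(foot,K,W).astype(int); x0,y0=q[0]-16,q[1]-4
print('    ',' '.join('%3d'%c for c in range(x0,x0+32)))
for i,r in enumerate(a[y0:y0+28,x0:x0+32]): print(y0+i,' '.join('%3d'%v for v in r))
E
```

```text
[0.44999985 0.2421015  0.12236302] [443.62561033 174.2900019 ] tip [446.7252553  175.63913294] bottom [442.04633023 188.34802043]
     427 428 429 430 431 432 433 434 435 436 437 438 439 440 441 442 443 444 445 446 447 448 449 450 451 452 453 454 455 456 457 458
170 140 140 140 138 138 138 139 138 138 137 133 131 123 119 117 115 107 100  97  97  95  94  94  93  92  93  90  93 100 107 118 124
171 142 140 141 139 138 138 137 137 137 138 138 139 137 136 135 129 119 111 111 109 101  97  97  98  95  93  98 108 118 127 135 138
172 143 143 141 140 139 139 139 139 139 140 140 143 142 142 141 134 120 113 115 108 101 101 110 113 112 116 124 136 145 149 145 142
173 144 143 142 142 141 142 142 140 139 142 142 142 142 141 138 128 111 101 100  95  90  96 118 135 148 160 168 177 180 177 165 155
174 146 144 144 144 143 143 142 142 141 142 142 141 140 138 131 116  96  87  90  95  88  88 117 155 180 196 203 205 207 201 191 182
175 146 145 145 145 143 144 143 142 140 141 142 139 138 132 118 101  90  91 101 112 104  91 124 172 200 210 212 211 211 210 206 205
176 147 145 146 144 145 144 142 140 140 139 1
[... 2158 characters left out ...]
 140 140 141 142 143 142 143 142 142 142
193 143 142 143 144 145 144 145 145 144 143 142 141 140 139 138 137 138 138 139 139 139 141 141 141 141 142 142 143 143 144 144 143
194 144 144 146 145 143 144 143 143 142 141 141 141 141 139 137 137 136 137 138 140 140 141 140 141 141 142 144 144 144 144 144 142
195 144 144 144 142 142 141 141 141 140 141 141 142 143 142 139 139 139 139 138 137 139 138 140 140 141 143 144 144 145 143 142 142
196 144 143 143 141 142 144 146 148 151 152 153 153 153 153 151 148 144 141 139 137 139 139 141 141 143 143 145 145 143 143 142 141
197 146 149 153 156 156 157 163 169 173 174 176 176 175 175 172 165 157 151 150 150 148 145 143 144 142 143 142 144 142 141 141 141
```

The ring still hangs, with its top at (446,173.5) and bottom at (440,188.5). I'll lower it until its bottom meets the dish floor, then lay it down along the arc while untilting.

```bash
python3 -m jog '[[[0,-0.001,-0.008,0,0,0],[0,-0.0015,-0.013,0,0,0],[0,-0.001,-0.014,0,0,0],[0,0,-0.014,0,0,0],[0,0,-0.012,0,0,0],[0,0,-0.008,0,0,0],[0,0,-0.005,0,0,0],[0,0,-0.0027,0,0,0],[0,0,-0.0018,0,0,0],[0,0,0,0,0,0]]]' | grep -E "t:|pos|force"; python3 -m jog '[[[0.0052,0,-0.0005,0,0,0],[0.0053,0,-0.0009,0,0,0],[0.0063,0,-0.0018,0,0.0175,0],[0.0063,0,-0.0022,0,0.0175,0],[0.0056,0,-0.003,0,0.0175,0],[0.0056,0,-0.0035,0,0.0175,0],[0.0046,0,-0.004,0,0.0175,0],[0.0046,0,-0.0044,0,0.0175,0]]]' | grep -E "t:|pos|ori|force"; python3 - <<'E'
from h import *
from bench import bot, grab_frame
f=grab_frame("scene"); np.savez("pics/s22.npz",**f); K,W=f["intrinsics"],f["world_to_cam"]
a=cv2.cvtColor(f["img"],6); q=proj([.475,.2385,.01],K,W).astype(int); x0,y0=q[0]-18,q[1]-14
print('    ',' '.join('%3d'%c for c in range(x0,x0+36)))
for i,r in enumerate(a[y0:y0+26,x0:x0+36]): print(y0+i,' '.join('%3d'%v for v in r))
E
```

```text
t: 42.95
position: [0.4382, 0.2388, 0.1238]
force: [0.1, 0.3, -0.4]
t: 43.95
position: [0.4818, 0.2387, 0.1029]
orientation: [-176.1, -0.0, -89.9]
force: [-0.6, 0.7, -1.0]
     423 424 425 426 427 428 429 430 431 432 433 434 435 436 437 438 439 440 441 442 443 444 445 446 447 448 449 450 451 452 453 454 455 456 457 458
203 190 186 185 182 182 180 179 178 176 175 174 172 169 169 170 169 168 169 168 167 166 167 165 155 134 131 147 157 159 158 158 160 161 164 168 173
204 186 185 183 183 181 179 179 178 177 178 177 177 176 175 174 171 168 169 170 169 167 165 163 150 132 137 151 159 159 158 156 156 156 155 158 163
205 186 185 184 183 182 182 183 186 185 187 189 192 192 194 189 179 174 177 181 181 177 174 163 146 130 139 154 159 158 156 156 155 154 153 152 153
206 186 185 186 187 188 192 198 202 202 204 206 208 210 210 207 199 193 197 202 202 198 191 173 144 127 141 155 158 158 156 155 154 153 153 151 150
207 187 189 192 199 202 206 210 213 213 214 215 216 215 216 215 212 211 212 214 214 214 211 190 152 130 147 163 165 160 156 154 154 152 151 150 149
208 193 198 205 210 213 215 215 216 216
[... 2368 characters left out ...]
 212 193 176 184 202 210 212 208 199 188 177 175 171 166 181 205 215 216 216 216 215 217 216 215 216 216 215
225 120 141 164 181 193 203 210 212 213 211 203 189 180 182 187 189 184 181 182 173 168 176 188 202 213 216 216 216 216 216 216 216 216 215 216 215
226 105 115 128 142 156 171 184 188 190 191 193 193 182 169 165 166 166 172 187 183 184 199 210 215 217 216 217 216 216 216 215 216 216 216 216 216
227 100 106 111 117 124 137 146 150 155 157 163 176 175 165 169 180 185 191 201 201 205 214 217 216 216 216 216 215 216 216 216 216 216 216 216 216
228  98 101 106 111 115 119 122 128 133 136 142 151 153 156 176 200 209 212 214 214 215 217 217 217 216 215 216 216 216 216 217 215 216 216 217 216
```

The ring is leaning partway down, as planned. I'll finish the arc.

```bash
python3 -m jog '[[[0.0034,0,-0.0048,0,0.0175,0],[0.0034,0,-0.005,0,0.0175,0],[0.002,0,-0.0035,0,0.0175,0],[0.002,0,-0.0026,0,0.0175,0],[0,0,0,0,0,0],[0,0,0,0,0,0]]]' | grep -E "t:|pos|ori|force"; python3 - <<'E'
from h import *
from bench import bot, grab_frame
f=grab_frame("scene"); np.savez("pics/s23.npz",**f); K,W=f["intrinsics"],f["world_to_cam"]
p=bot.get_obs()["position"]; print(proj([p[0]-.0023,p[1],p[2]-.0806],K,W),proj([p[0]+.0077,p[1],p[2]-.0806],K,W))
a=cv2.cvtColor(f["img"],6); x0,y0=425,202
print('    ',' '.join('%3d'%c for c in range(x0,x0+34)))
for i,r in enumerate(a[y0:y0+30,x0:x0+34]): print(y0+i,' '.join('%3d'%v for v in r))
E
```

```text
t: 44.75
position: [0.4928, 0.2387, 0.0876]
orientation: [-179.9, 0.0, -90.0]
force: [0.8, 0.1, 0.7]
[446.06424873 221.81061183] [448.96531538 223.9802911 ]
     425 426 427 428 429 430 431 432 433 434 435 436 437 438 439 440 441 442 443 444 445 446 447 448 449 450 451 452 453 454 455 456 457 458
202 189 186 184 182 180 178 178 177 174 172 169 170 171 170 170 170 169 166 158 151 140 115  80  52  45  47  50  48  51  81 126 160 171 170
203 185 183 183 182 180 179 177 176 175 173 170 171 171 171 169 170 169 164 151 143 130 108  81  61  52  50  51  51  62  93 130 155 168 174
204 186 184 183 182 180 179 179 178 178 177 177 178 177 172 170 170 171 164 147 131 116 101  88  76  64  58  60  67  85 114 136 150 158 164
205 184 184 184 184 186 186 187 188 191 193 194 196 191 181 176 179 183 180 163 137 113 100  95  89  82  76  78  87 110 131 144 147 151 154
206 187 189 190 193 199 202 203 205 206 210 211 211 209 200 196 198 203 203 192 166 139 117 104  98  94  92  92 100 117 136 141 143 148 150
207 194 200 204 207 212 214 215 215 216 216 217 217 216 214 212 213 216 217 213 201 179 155 132 115 10
[... 2697 characters left out ...]

227 112 125 138 155 167 174 178 169 160 159 160 159 160 166 173 168 172 184 202 212 214 215 216 217 218 217 217 217 217 217 217 217 218 217
228 106 111 116 125 133 139 145 142 142 143 143 143 144 146 153 156 169 187 208 218 218 218 217 218 217 218 217 217 217 217 216 217 218 217
229 102 106 110 116 119 122 125 128 133 137 139 138 141 142 142 143 152 173 199 214 218 219 219 219 219 219 218 219 218 216 212 211 214 211
230  98 102 105 111 117 118 120 123 126 128 131 134 138 138 137 136 141 156 180 197 209 215 216 216 217 217 218 219 217 207 195 190 189 184
231  98  98 100 104 110 113 115 119 122 125 127 128 130 129 132 134 136 143 154 165 179 189 191 191 191 193 194 196 191 179 167 157 149 144
```

The ring lies almost flat, with its ellipse at columns 434.5–450 and rows 215–223. I'll withdraw the rod from under the wire (shank inside the ring) and lift straight out.

```bash
python3 -m jog '[[[-0.002,0,0.0002,0,0,0],[-0.0025,0,0,0,0,0],[-0.0025,0,0,0,0,0],[-0.0025,0,0,0,0,0],[-0.0025,0,0,0,0,0],[-0.002,0,0,0,0,0],[0,0,0,0,0,0]]]' | grep -E "t:|pos|force"; python3 - <<'E'
from h import *
from bench import bot, grab_frame
f=grab_frame("scene"); np.savez("pics/s24.npz",**f); K,W=f["intrinsics"],f["world_to_cam"]
p=bot.get_obs()["position"]; print("foot,tip px",proj([p[0]-.0023,p[1],p[2]-.0806],K,W),proj([p[0]+.0077,p[1],p[2]-.0806],K,W))
print(onz((442.5,219),.007,K,W))
a=cv2.cvtColor(f["img"],6); x0,y0=427,209
print('    ',' '.join('%3d'%c for c in range(x0,x0+30)))
for i,r in enumerate(a[y0:y0+19,x0:x0+30]): print(y0+i,' '.join('%3d'%v for v in r))
E
```

```text
t: 45.68
position: [0.478, 0.2387, 0.0876]
force: [-0.1, 0.6, 0.1]
foot,tip px [441.83475091 218.69049518] [444.691973   220.82760711]
[0.47748228 0.23923146 0.007     ]
     427 428 429 430 431 432 433 434 435 436 437 438 439 440 441 442 443 444 445 446 447 448 449 450 451 452 453 454 455 456
209 216 217 216 216 217 215 214 216 216 214 213 214 213 216 218 209 176 159 189 212 214 213 212 209 200 188 173 162 155 151
210 216 217 216 215 210 200 194 201 200 192 187 187 188 197 207 199 166 161 196 216 218 217 217 217 214 209 199 187 172 156
211 216 217 215 207 187 159 147 157 156 145 141 140 140 151 166 165 149 161 199 216 218 217 216 216 217 217 214 210 194 174
212 217 218 211 185 147 116 115 126 128 126 130 131 125 121 121 122 124 148 184 208 216 217 216 216 216 216 217 216 210 198
213 217 216 198 157 116 118 146 164 168 171 176 177 170 153 133 116 111 124 150 183 207 217 217 216 216 216 216 217 216 214
214 217 209 175 124 109 153 193 208 210 210 212 212 208 194 173 141 122 119 126 151 190 213 217 216 216 216 215 216 216 216
215 214 194 148 100 114 174 211 220 220 218 218 218 218 213 1
[... 850 characters left out ...]
 170 169 179 187 178 175 178 187 205 216 216 216 216 216 216 216 216 216 216 216
223 210 201 192 185 172 169 178 182 176 168 175 189 205 210 205 205 209 212 215 216 216 215 216 216 216 216 216 216 216 216
224 185 172 162 157 151 149 154 159 157 157 174 197 213 217 215 215 217 217 217 217 216 216 216 216 216 216 217 216 216 217
225 152 149 146 144 144 145 146 145 146 147 161 186 209 216 217 216 216 217 216 216 217 216 216 216 217 216 216 216 217 216
226 133 138 142 143 144 145 145 144 145 144 148 167 197 214 217 217 216 217 217 216 216 216 216 216 215 216 216 216 216 216
227 121 128 133 137 143 143 144 145 145 144 143 156 186 210 217 216 217 216 216 216 216 216 216 216 216 216 217 216 216 217
```

The ring was dragged along with the rod by the same (-4,-3) px. I'll pull on briskly: either it slips off by inertia or the dish wall holds it.

```bash
python3 -m jog '[[[-0.014,0,0,0,0,0],[-0.012,0,0,0,0,0],[0,0,0,0,0,0],[0,0,0,0,0,0]]]' | grep -E "t:|pos|force"; python3 - <<'E'
from h import *
from bench import bot, grab_frame
f=grab_frame("scene"); np.savez("pics/s25.npz",**f); K,W=f["intrinsics"],f["world_to_cam"]
p=bot.get_obs()["position"]; print("foot,tip px",proj([p[0]-.0023,p[1],p[2]-.0806],K,W),proj([p[0]+.0077,p[1],p[2]-.0806],K,W))
a=cv2.cvtColor(f["img"],6); x0,y0=419,202
print('    ',' '.join('%3d'%c for c in range(x0,x0+32)))
for i,r in enumerate(a[y0:y0+22,x0:x0+32]): print(y0+i,' '.join('%3d'%v for v in r))
E
```

```text
t: 46.22
position: [0.452, 0.2387, 0.0876]
force: [-0.4, -0.2, 0.1]
foot,tip px [434.60346422 213.29406763] [437.38601939 215.37539429]
     419 420 421 422 423 424 425 426 427 428 429 430 431 432 433 434 435 436 437 438 439 440 441 442 443 444 445 446 447 448 449 450
202 166 183 194 197 196 192 187 183 183 180 178 176 176 175 174 172 161 139 133 152 167 169 168 167 167 166 166 163 162 162 161 161
203 188 200 199 193 190 186 183 183 182 180 178 177 176 174 174 171 159 136 136 156 167 168 168 167 166 165 163 163 162 161 160 160
204 201 200 193 189 186 185 184 182 180 180 180 177 177 177 177 174 158 139 144 160 167 169 170 169 166 165 163 163 162 162 160 159
205 201 195 189 187 187 184 184 182 182 183 184 185 185 187 189 184 161 142 158 172 174 176 182 180 177 171 166 163 161 160 160 158
206 195 191 188 188 186 184 185 186 189 191 197 201 202 204 206 198 164 150 177 192 193 197 201 202 198 191 178 170 163 160 158 157
207 192 190 188 188 188 188 192 199 202 206 210 213 214 215 215 203 165 155 190 210 212 212 214 215 213 209 200 187 175 166 165 164
208 191 189 189 190 192 199 204 210 213
[... 1372 characters left out ...]
 207 195 173 141 143 186 211 216 215 215
219 146 156 155 149 145 143 143 147 152 151 145 137 124 119 117 127 148 165 175 179 179 178 169 153 140 142 169 202 215 216 216 215
220 127 137 143 142 143 144 145 144 145 144 144 144 146 152 145 134 130 133 137 139 134 132 132 135 153 176 199 213 216 216 215 215
221 115 126 136 140 143 145 144 144 144 144 145 145 160 183 189 180 173 168 167 161 147 142 155 174 193 207 215 216 215 215 215 215
222 105 115 126 134 141 143 145 145 145 144 144 145 162 195 210 211 209 208 207 203 191 187 197 207 213 216 216 216 215 215 215 215
223 100 105 114 124 133 140 141 144 144 144 146 151 168 198 214 218 217 217 217 216 212 211 215 216 217 216 216 216 215 215 215 215
```

The ring now stays put and flat (columns 430–446, rows 211.5–220), with the hook free inside it. I'll lift straight out and return the pick to its hole.

```bash
python3 -m jog '[[[0,0,0.01,0,0,0],[0,0,0.02,0,0,0],[0,0,0.04,0,0,0],[0,0,0.05,0,0,0],[0,0,0.03,0,0,0],[0.002,-0.02,0.005,0,0,0.0227],[0.004,-0.04,0,0,0,0.0227],[0.0042,-0.05,0,0,0,0.0227],[0.0042,-0.05,0,0,0,0.0227],[0.0042,-0.05,0,0,0,0.0227]]]' | grep -E "t:|pos"; python3 -m jog '[[[0.0042,-0.05,0,0,0,0.0227],[0.0042,-0.05,0,0,0,0.0227],[0.0042,-0.05,0,0,0,0.0227],[0.0042,-0.05,0,0,0,0.0227],[0.0042,-0.05,0,0,0,0.0227],[0.0014,-0.05,0,0,0,0],[0,-0.032,0,0,0,0],[0,-0.0142,0,0,0,0],[0,0,0,0,0,0],[0,0,0,0,0,0]]]' | grep -E "t:|pos|ori|force"; python3 - <<'E'
from h import *
from bench import bot, grab_frame
for n in("scene","top"):
    f=grab_frame(n); np.savez(f"pics/{n}26.npz",**f); K,W=f["intrinsics"],f["world_to_cam"]; a=cv2.cvtColor(f["img"],6)
    q=proj([.47,.2385,.007],K,W).astype(int); x0,y0=q[0]-14,q[1]-14; print(n)
    print('    ',' '.join('%3d'%c for c in range(x0,x0+28)))
    for i,r in enumerate(a[y0:y0+28,x0:x0+28]): print(y0+i,' '.join('%3d'%v for v in r))
E
```

```text
t: 47.52
position: [0.4712, 0.0269, 0.2433]
t: 48.78
position: [0.494, -0.3152, 0.2427]
orientation: [-180.0, 0.1, -76.8]
force: [0.5, 0.3, -0.8]
scene
     426 427 428 429 430 431 432 433 434 435 436 437 438 439 440 441 442 443 444 445 446 447 448 449 450 451 452 453
203 185 185 183 181 181 179 177 177 173 172 170 173 172 171 170 170 170 169 168 167 166 165 164 162 162 161 161 159
204 185 185 183 182 181 180 180 178 180 179 179 177 174 170 172 173 171 170 169 166 166 164 163 163 162 160 161 159
205 186 185 185 187 187 190 189 192 196 197 197 193 183 177 180 185 184 179 175 169 166 164 162 162 162 160 160 157
206 190 192 195 201 204 206 206 208 211 213 212 211 202 197 200 204 205 202 195 182 173 165 162 161 160 160 158 158
207 202 206 208 214 216 217 217 218 219 218 218 218 216 215 216 217 217 216 213 202 191 178 169 168 167 163 159 156
208 214 215 217 218 218 217 217 219 219 218 217 217 219 219 220 219 219 219 218 216 211 200 192 192 188 178 167 160
209 218 218 219 219 214 203 202 208 211 205 201 202 209 212 214 217 219 218 219 219 217 216 214 214 212 203 190 176
210 218 218 219 214
[... 5085 characters left out ...]
 201
262 199 199 201 200 185 120  85 142 199 201 201 200 199 200 200 200 200 200 202 201 187 135  91 114 160 197 200 200
263 200 200 199 201 193 153  89 118 178 202 201 200 201 200 200 200 201 200 200 194 160 101 111 163 181 198 200 200
264 200 199 199 201 200 180 112  91 143 197 201 201 202 200 202 201 201 201 195 162 112  85 137 197 201 202 200 199
265 200 198 200 200 201 193 156 109 113 164 181 199 200 200 200 200 201 193 164 111  77  83 129 186 202 200 199 199
266 200 199 199 200 200 200 191 155 110 100 126 162 168 176 181 176 172 154 115  81  70  88 130 180 199 199 200 199
267 201 200 201 199 199 200 200 191 160 123  94  97 102 116 128 116 107  84  86  83  94 128 172 199 201 202 199 200
```

The ring lies flat and round on the dish floor (top view, columns 148–167, rows 250–267+). I overshot in y by 48 mm over free table, so I'll bring the pick back over its hole.

```bash
python3 -m jog '[[[-0.0003,0.025,0,0,0,-0.003],[0,0.0226,0,0,0,0],[0,0,0,0,0,0],[0,0,0,0,0,0],[0,0,0,0,0,0]]]' | grep -E "t:|pos|ori|force"; python3 - <<'E'
from h import *
from bench import bot, grab_frame
f=grab_frame("scene"); np.savez("pics/s27.npz",**f); K,W=f["intrinsics"],f["world_to_cam"]
p=bot.get_obs()["position"]; h=np.array([.974,.225]); s=p[:2]-.0023*h; print(s)
print([np.round(proj([*s,z],K,W),1) for z in (.16,.18,.20)],"tip",proj([*(s+.01*h),p[2]-.0806],K,W),"hole top c",proj([.4915,-.268,.085],K,W))
a=cv2.cvtColor(f["img"],6); x0,y0=248,240
print('    ',' '.join('%3d'%c for c in range(x0,x0+32)))
for i,r in enumerate(a[y0:y0+50,x0:x0+32]): print(y0+i,' '.join('%3d'%v for v in r))
E
```

```text
t: 49.5
position: [0.4928, -0.2711, 0.2426]
orientation: [180.0, -0.0, -77.2]
force: [-0.1, 0.5, -0.6]
[ 0.49054965 -0.27156866]
[array([256.7, 252.1]), array([255.9, 243.9]), array([255. , 235.4])] tip [260.27725979 253.89940207] hole top c [261.58884526 280.40953832]
     248 249 250 251 252 253 254 255 256 257 258 259 260 261 262 263 264 265 266 267 268 269 270 271 272 273 274 275 276 277 278 279
240 140 141 139 139 139 136 122 113 122 134 138 137 139 139 141 142 143 143 143 141 140 140 140 142 142 144 144 144 144 144 145 147
241 141 139 140 139 141 137 123 113 121 132 138 141 140 141 141 142 142 141 140 138 139 140 141 142 143 143 141 142 143 143 144 145
242 142 141 141 143 143 139 125 113 118 132 140 140 140 140 142 141 140 140 139 139 141 142 142 142 143 142 141 141 141 141 143 147
243 142 144 143 143 142 137 124 112 115 132 139 139 139 140 141 141 141 142 142 141 141 143 144 142 142 140 139 139 141 142 144 145
244 144 144 143 142 141 135 123 110 115 129 138 138 139 142 142 141 143 142 143 142 144 143 141 141 139 138 138 140 141 143 143 144
245 142 141 139 139 139 135 123 112 1
[... 5202 characters left out ...]
 162 163 165 164 163 163 155 129  96  75
285 144 155 159 158 156 156 156 157 155 150 140 127 120 121 125 134 142 149 153 156 157 157 158 162 163 165 165 164 156 131  95  74
286 126 145 156 161 158 157 156 156 157 155 151 141 134 138 145 152 157 159 158 156 157 156 157 159 161 164 165 166 158 132  97  76
287 111 129 148 157 159 159 156 156 155 157 156 153 151 155 157 161 162 162 160 157 156 157 156 157 159 161 163 166 158 131  97  75
288 102 113 134 151 159 160 157 156 157 156 158 158 159 162 163 162 162 162 160 159 157 156 155 157 157 157 162 165 158 133  96  75
289 100 103 116 136 151 158 159 158 156 156 156 157 158 161 162 163 163 161 161 161 160 157 156 156 156 157 159 162 157 132  97  75
```

The hole is clear in scene, with centre (262.2,280). The shank is about 4 mm short in y, so I'll correct that and lower.

```bash
python3 -m jog '[[[0.0005,0.004,-0.01,0,0,0],[0,0,-0.02,0,0,0],[0,0,-0.02,0,0,0],[0,0,-0.01,0,0,0],[0,0,0,0,0,0],[0,0,0,0,0,0]]]' | grep -E "t:|pos|force"; python3 - <<'E'
from h import *
from bench import bot, grab_frame
f=grab_frame("scene"); np.savez("pics/s28.npz",**f); K,W=f["intrinsics"],f["world_to_cam"]
print(onz((262.2,280),.085,K,W))
p=bot.get_obs()["position"]; h=np.array([.974,.225]); s=p[:2]-.0023*h
print(s,[np.round(proj([*s,z],K,W),1) for z in (.105,.12,.14)],"tip",proj([*(s+.01*h),p[2]-.0806],K,W))
a=cv2.cvtColor(f["img"],6); x0,y0=248,254
print('    ',' '.join('%3d'%c for c in range(x0,x0+30)))
for i,r in enumerate(a[y0:y0+34,x0:x0+30]): print(y0+i,' '.join('%3d'%v for v in r))
E
```

```text
t: 50.3
position: [0.4941, -0.2661, 0.1832]
force: [0.0, 0.8, 0.5]
[ 0.49116923 -0.26649581  0.085     ]
[ 0.49186144 -0.26668074] [array([261.6, 272.9]), array([261. , 267.2]), array([260.2, 259.5])] tip [265.14270211 276.34729468]
     248 249 250 251 252 253 254 255 256 257 258 259 260 261 262 263 264 265 266 267 268 269 270 271 272 273 274 275 276 277
254 140 135 124 109 102  99  98  96  90  80  70  70  83 107 131 144 147 147 144 136 134 135 137 139 138 139 140 140 141 142
255 139 136 125 111 102  99 100  99  97  94  87  86  96 117 138 147 149 143 134 126 130 135 137 137 138 138 140 141 143 143
256 134 134 128 116 105 103 101 101 102 100  98  97 100 113 127 138 139 133 124 125 132 136 138 138 138 140 141 142 143 144
257 124 127 125 118 112 106 105 104 102 103 101 100 103 109 116 121 126 123 124 131 137 139 139 138 140 141 142 143 143 144
258 110 113 115 116 115 112 111 108 107 106 105 104 106 112 115 118 122 127 132 138 139 140 139 140 141 143 143 145 145 146
259 102 103 105 109 110 110 112 113 110 109 108 108 110 119 125 129 133 137 139 142 141 141 140 141 143 144 144 145 146 14
[... 2773 characters left out ...]
 113 115 116 114 110 108 105 107 113 119 127 138 149 158 162 164 163 163 153 130
283 160 160 159 158 159 160 159 151 136 123 119 117 116 114 111 108 108 114 123 135 146 155 161 165 165 166 165 164 157 130
284 156 161 161 159 157 155 151 144 137 132 127 119 116 114 114 116 123 131 141 150 155 160 162 165 166 167 166 165 156 132
285 144 157 162 160 153 145 138 134 138 144 139 126 120 122 126 135 144 150 155 157 158 159 161 163 165 167 166 167 158 132
286 128 147 157 155 143 133 133 138 148 154 149 136 133 138 147 154 159 161 159 158 158 158 159 160 163 165 167 168 160 133
287 112 130 145 144 135 135 145 152 156 158 156 149 149 155 160 163 163 163 162 159 158 157 158 158 161 164 166 168 160 133
```

```bash
python3 -m jog '[[[-0.0003,0,-0.012,0,0,0],[0,0,-0.016,0,0,0],[0,0,-0.016,0,0,0],[0,0,-0.012,0,0,0],[0,0,-0.007,0,0,0],[0,0,-0.004,0,0,0],[0,0,0,0,0,0]]]' | grep -E "t:|pos|force"; python3 -m jog '[[[0,0,-0.001,0,0,0],[0,0,-0.001,0,0,0],[0,0,0,0,0,0]]]' | grep -E "t:|pos|force"
```

```text
t: 51.22
position: [0.4933, -0.266, 0.1155]
force: [-0.0, -0.0, -0.4]
t: 51.6
position: [0.4933, -0.2659, 0.1137]
force: [-0.2, 0.0, -0.9]
```

```bash
python3 -m jog '[[[0,0,-0.0005,0,0,0],[0,0,-0.0005,0,0,0],[0,0,0,0,0,0]]]' | grep -E "t:|pos|force"; python3 -m jog '[[[0,0,-0.0005,0,0,0],[0,0,-0.0005,0,0,0],[0,0,0,0,0,0]]]' | grep -E "t:|pos|force"
```

```text
t: 51.98
position: [0.4933, -0.2659, 0.1127]
force: [0.3, 0.7, -0.6]
t: 52.35
position: [0.4933, -0.2659, 0.1126]
force: [-1.7, 0.9, 6.4]
```

The collar is seated (6 N at z 0.1126). I'll ease off and release.

```bash
python3 -m jog '[[[0,0,0.0006,0,0,0],[0,0,0,0,0,0],[0,0,0,0,0,0],[0,0,0,0,0,0],[0,0,0,0,0,0],[0,0,0,0,0,0],[0,0,0,0,0,0],[0,0,0,0,0,0]]]' 0 20 | grep -E "t:|pos|force|grip"; python3 -m jog '[[[0,0,0.01,0,0,0],[0,0,0.03,0,0,0],[0,0,0.04,0,0,0],[0,0,0.04,0,0,0],[-0.02,-0.04,0.02,0,0,0],[-0.03,-0.055,0,0,0,0],[-0.03,-0.055,0,0,0,0],[-0.02,-0.04,0,0,0,0],[0,0,0,0,0,0]]]' | grep -E "t:|pos|force|grip"; python3 - <<'E'
from h import *
from bench import bot, grab_frame
S0,Ks,Ts=load("scene0"); T0,Kt,Tt=load("top0")
fs=grab_frame("scene"); ft=grab_frame("top"); np.savez("pics/send.npz",**fs); np.savez("pics/tend.npz",**ft)
# handle blobs now vs before
def blob(im,b):
    x,y,w,h=b; m=np.zeros(im.shape[:2],np.uint8); m[y:y+h,x:x+w]=cv2.inRange(cv2.cvtColor(im,40),(0,60,0),(20,255,95))[y:y+h,x:x+w]
    n,l,st,ce=cv2.connectedComponentsWithStats(m); i=1+st[1:,4].argmax(); return ce[i].round(1),st[i].tolist()
print("pick scene",blob(S0,(245,240,30,45)),blob(fs["img"],(245,240,30,45)))
print("pick top",blob(T0,(380,222,25,22)),blob(ft["img"],(380,222,25,22)))
for nm,a,b in(("scene",S0,fs["img"]),("top",T0,ft["img"])):
    d=(cv2.absdiff(a,b).max(2)>40).astype(np.uint8); n,l,st,ce=cv2.connectedComponentsWithStats(d)
    print(nm,[(st[i].tolist()) for i in range(1,n) if st[i,4]>12])
E
```

```text
t: 53.35
position: [0.4933, -0.2659, 0.1122]
force: [-0.7, 0.7, 0.3]
grip_width: 0.0856
t: 54.48
position: [0.3891, -0.4604, 0.2526]
force: [-0.5, 0.9, -0.0]
grip_width: 0.0855
pick scene (array([260.2, 263.8]), [255, 248, 11, 34, 276]) (array([260.2, 263.9]), [255, 248, 11, 34, 277])
pick top (array([394.9, 233.7]), [389, 228, 13, 13, 118]) (array([395. , 233.5]), [389, 227, 13, 13, 112])
scene [[0, 0, 8, 8, 36], [9, 0, 109, 112, 8049], [185, 0, 49, 65, 1054], [210, 0, 8, 3, 21], [226, 0, 39, 63, 737], [214, 3, 15, 6, 65], [250, 55, 14, 11, 36], [274, 54, 10, 4, 19], [264, 62, 13, 39, 93], [268, 65, 10, 32, 200], [228, 71, 2, 12, 23], [284, 71, 6, 42, 129], [229, 86, 4, 17, 27], [57, 103, 101, 124, 5949], [236, 109, 4, 5, 14], [0, 114, 49, 80, 1728], [237, 189, 9, 8, 16], [62, 198, 117, 72, 1123], [0, 208, 206, 175, 4188], [428, 210, 19, 12, 106], [370, 240, 8, 8, 17], [0, 260, 48, 61, 486], [27, 271, 24, 27, 203], [18, 273, 13, 3, 36], [45, 280, 14, 13, 82], [21, 300, 13, 7, 51], [0, 359, 90, 75, 1767]]
top [[489, 211, 151, 174, 9572], [612, 240, 4, 9, 18], [148, 250, 20, 20, 135], [635, 318, 5, 29, 95], [621, 354, 19, 42, 313], [536, 395, 10, 6, 18], [615, 398, 5, 6, 20], [562, 402, 44, 45, 662], [585, 403, 23, 20, 130], [601, 402, 13, 8, 50], [496, 406, 8, 6, 16], [394, 407, 195, 73, 7488], [487, 412, 12, 12, 42]]
```

The pick is back exactly as it stood (within 0.2 px in both views). Nothing shows around the bottles, jar or needle, and the ring appears in the dish as a round 20x20 px ring in the top view. Handing in.

```bash
python3 -c "
from bench import job_done
print(job_done())"
```

```text
the job is handed in; nothing more can be done
None
```

The ring is off the roller and lying flat in the white dish, and the pick is back upright in its own hole. I handed the job in at about 54.6 s of the 64 s allowed.

- **Ring removal:** I worked the hook into the slot, feeling the floor and the groove lightly (about 3 N). Lifting the ear peaked at about 7 N, and the ring came off and lay askew on the spigot.
- **Picking the ring up:** The first two tries, hooking it from outside, failed. The ring slid off the hook and was nudged about on the roller's top. The third, from inside the ring, held.
- **Laying it down:** I lowered it in the dish and leaned it down flat. When I withdrew the hook, the ring was dragged about 14 mm along the dish floor. A brisk pull then freed the hook, and that edge dropped about 4 mm.
- **Returning the pick:** I passed the hole by about 48 mm over clear table and came back. The collar met the rack with about 6 N before I let go.

**Last checks, from pixel comparison with the start:**
- The pick's handle is within about 0.2 px of where it began in both views.
- The ring shows round and flat on the dish floor in the top view.
- No change shows at the bottles, jar or needle.
- The gripper is open and clear of everything.

I had used all 12 picture views before the pickup that held. The rest was judged from pixel values, and I did not look at a picture of the final scene.

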